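Set the hall pill reminder

TASK

Get the pill reminder by the door ready: first take the orange key cover off the pill tin and lay it flat on the floor of the black tray, beside the keys, then screw the tin's cap clockwise fully home. Last, turn the knob on the sloping timer clockwise until its pointer stands right at the raised mark on the metal ring. Do not turn the ring, and leave the keys and everything else standing and lying where they are.

Things in the scene. Friction and masses are not known exactly. Their poses are not given: they have to be found in the camera images.
- timer: Fixed white reminder timer, 160 x 150 mm foot, 125 mm high, case leaning back. Origin: centre of its footprint at table height. Its face, 140 mm long and 150 mm wide, looks up and towards the timer's own -x: the face normal leans 35 degrees from vertical towards -x. The face centre, on the dial axis, is 81 mm above the origin
- knob_grip (a point): Point on the dial axis 35 mm out from the timer's face, where the TCP grips the knob bar. Its z axis is the face normal (dial axis, out of the face), x axis up the slope of the face
- pointer_tip (a point): Tip of the knob's pointer nose, 44 mm from the dial axis, 11 mm out from the face. The black knob is a disc of 76 mm diameter (top 14 mm out from the face) carrying a grip bar 62 mm long, 16 mm thick and 26 mm high (top 40 mm out), centred on the axis; the bar runs in line with the pointer, which sticks out at one end of the bar and has a white line above it
- index_mark (a point): Inner end of the raised mark (rib 11 x 6 mm, top 11 mm out from the face) on the metal index ring (diameter 112 mm, 6 mm thick) under the knob; it lies 44 mm from the dial axis, 11 mm out from the face, so that pointer_tip meets it when the dial is set
- dial_knob (a joint): Knob angle, rad, grows clockwise as seen looking onto the face; stops at 0 and 4.6; stays where it is left
- index_ring (a joint): Angle of the index mark on the same scale: the dial is set when dial_knob equals index_ring. The ring is stiff and must not be turned
- tin: Fixed stainless steel pill tin in a round holder (84 mm diameter, 12 mm high). Origin: centre of the underside at table height, z up. Body 60 mm diameter up to 50 mm, a lug 10 mm wide at its upper rim on the +x side, reaching 40 mm from the axis; above it the cap
- cap_top (a point): Centre of the flat top of the tin's round cap, 80 mm above the table. The cap is 62 mm in diameter and 30 mm high (from 50 to 80 mm); its lowest 7 mm carry a lug 10 mm wide that sticks out to 40 mm from the axis along this point's x axis
- cap_lug (a point): Outer end of the cap's lug. Closed, it stands straight above the lug of the tin body
- tin_cap (a joint): Cap angle, rad: 0 = fully closed (stop), grows counter-clockwise from above as it is unscrewed, up to 1.7; stays where it is left
- key_cover: Loose orange hard silicone key cover, 90 mm long (x), 46 mm wide (y), 18 mm thick, with a narrow loop end (22 mm wide, 10 mm thick) at +x. Origin: centre of its underside; starts lying on the tin's cap, long axis roughly towards the gel bottle
- tray: Fixed black ceramic tray, 220 (x) x 140 (y) mm outside, 22 mm high, walls 7 mm. Origin: centre of the underside; inner floor 7 mm above it. The keys lie in its -x half, the +x half is free
- keys: Loose pair of steel keys on a ring, about 80 x 55 x 7 mm, lying in the tray; origin at the middle of its underside; to be left alone
- gel_bottle: Loose bottle, 46 mm diameter, 125 mm high, standing close beside the tin; origin at the centre of its underside; to be left alone
- torch: Loose dark steel torch standing upright beside the timer, 42 mm diameter, 125 mm high; origin at the centre of its underside; to be left alone
- clothes_peg: Loose wooden clothes peg, 95 x 14 x 21 mm, lying on the table beside the tin; to be left alone
- glasses_case: Loose black case, 110 x 58 x 42 mm, at the back left; to be left alone
- shoe_polish: Loose round flat tin, 80 mm diameter, 30 mm high, at the back right; to be left alone
- padlock: Loose brass padlock, 80 x 45 x 22 mm, lying beside the timer; to be left alone
Things that resemble listed ones, but are neither listed nor needed, are in the scene too. What is meant by the key_cover is not blue or white, and is the smaller of those in its own colour.

How it is judged (in metres and radians):
On the way, in this order (a step that is already met when the one before it is completed fails the run):
1. the key cover lies flat on the tray's floor (x of key_cover in the frame of tray between -0.095 and 0.095 m and y of key_cover in the frame of tray between -0.06 and 0.06 m and z of key_cover in the frame of tray below 0.012 m and angle between key_cover's own z axis and vertical below 0.15 rad and linear speed of key_cover below 0.02 m/s), for 0.2 s.
2. the tin's cap is fully closed (value of joint tin_cap below 0.08 rad), for 0.2 s.
3. the knob's pointer stands at the mark (distance between pointer_tip and index_mark below 0.005 m), for 0.2 s.
At the end, for the whole second after the job is handed in: The key cover lies at rest and flat (within 0.15 rad) on the tray's floor (its underside less than 5 mm above the floor, its centre inside the walls), the cap is within 0.08 rad of its closed stop, and the pointer tip is within 5 mm (about 6 degrees) of the index mark (all of step 1 and value of joint tin_cap below 0.08 rad and distance between pointer_tip and index_mark below 0.005 m); the robot touches nothing.
It fails at once if the index ring is turned (mark moved more than 6 mm) (distance of index_mark from where it was at the start of the episode above 0.006 m).
It fails at once if a bystander is shifted more than 30 mm or overturned (distance of any of keys, gel_bottle, torch, clothes_peg, glasses_case, shoe_polish, padlock from where it was at the start of the episode above 0.03 m or angle between any of keys, gel_bottle, torch, clothes_peg, glasses_case, shoe_polish, padlock's own z axis and vertical above 0.6 rad).
It also fails if it takes over 72 s, if anything falls off the work surface, if the arm or the gripper's body presses on something with over 40 N, if the wrist force passes 120 N, or if a joint passes its speed limit or range.

ROBOT

A 6-joint arm with a two-finger parallel gripper is mounted at the origin on the work surface. World frame = base frame: x ahead of the robot, y to its left, z up, the work surface at z = 0. Lengths are in mm, angles in rad, forces in N, time in s.
With the tool pointing down it reaches from about 275 to 850 mm from the base axis. Payload 19 kg.
Tool frame: the origin (TCP) lies between the finger pads, 19 mm behind the fingertips; this is the grasp point; z points along the fingers, y is the line along which they close (so a half turn about z gives the same grasp; the last joint's range is limited). The gripper opens to 85 mm and grips with 20 to 120 N. Pads are 22 mm wide; open, the fingers measure 114 mm over their backs; the gripper's body (76 mm by 85 mm) begins 54 mm behind the grasp point. The pads swing forward as they close: fully open they stand 13 mm farther back than shut.
Start: joints at [1.122, 0.15, 1.437, -0, 1.554, -0.134], TCP at [178.04, 546.712, 249.967] pointing down, gripper open.
Joint ranges: [-2.8, 2.8], [-0.68, 2.1], [0.12, 2.68], [-1.39, 4.53], [0.16, 2.79], [-2.81, 2.81]. Speed limits (rad/s): [1.89, 1.89, 2.22, 3.01, 3.01, 3.01].

INTERFACE

Orientations are given as a unit quaternion [w, x, y, z].
In Python, from rig import ctrl gives the robot as it stands.
- The arm moves only by the tool drive_tool, never from a script. Its argument "series" is one flat list of numbers, 5 for each row, row after row: the shift along the tool's x, y, z each as a share of 0.1 m, from -1 to 1, then the turn about the tool's z as a share of 5 degrees, from -1 to 1, then the opening, from -1 (shut) to 1 (fully open). A call has 1 to 8 rows; each row shifts and turns the commanded pose from where the row before left it, along the tool's axes as they then stand; what a row does not reach is not made up. A row lasts 1/12 s, in which the tool goes at most 41.7 mm and 7.16 degrees, less where a joint would pass 70% of its speed; a pose out of reach is approached as far as the arm can. A call with a number of a shift or a turn outside -1 to 1 is refused whole. A call with a gripper value outside its range is refused whole. The fingers move at their own pace and stop on an object; the grip force is fixed at half the most. Time passes only in rows, so rows that do not move let the fingers close. It gives the time, the measured TCP pose, the force, the opening and the grip force at its end, in the units of the state.
- ctrl.get_obs(): the state, without advancing time (a new reading comes with each control period).
- ctrl.grab_frame(name): name is "side" or "top"; returns a dict with "pixels" (384x512x3 uint8, red, green, blue), "depth" (384x512 float32, mm along the optical axis (not along the pixel's ray), 0 where there is no reading), "fx", "fy", "cx", "cy" (pixels), "k1" (the pictures are not rectified: a ray, as slopes to the right and down, at radius r is drawn at 1 + k1 r^2 times it, then the intrinsics apply), "world_to_cam" (4x4, takes a point from world to camera coordinates). Camera axes: x right, y down, z forward; pixel columns grow to the right and rows downward; lengths in mm; the calibration is good to about 2 mm. A picture is of the moment at which its call begins.
- ctrl.job_done(): hands the job in; it is judged then, once.
The state is a dict: "time": time; "joint_pos": joint angles; "joint_vel": joint speeds; "joint_efforts": joint torques, N m; "ee_pos": TCP position; "orientation": TCP orientation; "wrist_force": force on the tool from outside, world axes, zero at the start; "ft_torque": the same for the moment, N m; "gripper_width": opening from 0.0 (shut) to 1.0 (fully open); "gripper_force": force on a finger pad.
Only numpy, scipy, OpenCV 4.12 (cv2) and the standard library are available. Lean on these libraries where they do the work, as an engineer would, in place of code of your own. Each camera call takes 0.05 s, during which the arm holds its last target. There are 200 camera calls.

## Working session

There is one attempt and no reset: what is moved stays moved. The work goes in short steps, Python scripts to look and compute and a tool call to move; the robot and the scene stay as the last step left them, time stands still between calls to the robot, and variables do not carry over. Pictures are saved under pics/ and viewed, at most 10 in all, crops included, and the job is handed in when it is done.

Besides the shell and the picture viewer there is one more tool, called after ">>>" by a JSON object that holds its "name" and its "arguments", one argument or row to a line. drive_tool: Moves the arm, as the interface text tells. Shift numbers are shares of 0.1 m and turn numbers shares of 5 degrees, none past 1 either way. Its arguments: {"type":"object","properties":{"series":{"type":"array","items":{"type":"number"}}},"required":["series"]}

```bash
mkdir -p pics; cat > h.py <<'E'
import numpy as np, cv2
from rig import ctrl
def grab(n):
    f=ctrl.grab_frame(n); np.savez(f'/tmp/{n}.npz',**f); cv2.imwrite(f'pics/{n}_{int(ctrl.get_obs()["time"]*100)}.png',f['pixels'][:,:,::-1]); return f
def load(n): return dict(np.load(f'/tmp/{n}.npz'))
def ray(f,u,v):
    x=(np.asarray(u,float)-f['cx'])/f['fx'];y=(np.asarray(v,float)-f['cy'])/f['fy'];a,b=x,y
    for _ in range(10):
        s=1+f['k1']*(a*a+b*b);a,b=x/s,y/s
    return np.stack([a,b,np.ones_like(a)],-1)
def pts(f,u,v):
    u=np.asarray(u,int);v=np.asarray(v,int)
    p=ray(f,u,v)*f['depth'][v,u][...,None]; M=np.linalg.inv(f['world_to_cam']); return p@M[:3,:3].T+M[:3,3]
def plane(f,u,v,z):
    M=np.linalg.inv(f['world_to_cam']);d=ray(f,u,v)@M[:3,:3].T;o=M[:3,3]
    return o+d*((z-o[2])/d[...,2])[...,None]
def cloud(f):
    v,u=np.mgrid[:384,:512]; return pts(f,u,v)
E
python3 - <<'E'
from h import *
for n in('side','top'):
    f=grab(n);print(n,np.linalg.inv(f['world_to_cam']).round(2),f['fx'],f['k1'])
print(ctrl.get_obs())
E
ls pics
```

```text
side [[ 9.80000e-01 -1.10000e-01  1.40000e-01  2.65700e+02]
 [-1.80000e-01 -5.00000e-01  8.50000e-01 -1.07817e+03]
 [-2.00000e-02 -8.60000e-01 -5.10000e-01  8.01150e+02]
 [ 0.00000e+00  0.00000e+00  0.00000e+00  1.00000e+00]] 480.7881825012772 0.05181854836018958
top [[ 2.00000e-02 -9.90000e-01  1.70000e-01  2.76620e+02]
 [-1.00000e+00 -2.00000e-02  1.00000e-02  9.14200e+01]
 [-0.00000e+00 -1.70000e-01 -9.90000e-01  1.40328e+03]
 [ 0.00000e+00  0.00000e+00  0.00000e+00  1.00000e+00]] 450.6410646101474 -0.018334316209615138
{'time': 0.1, 'joint_pos': array([ 1.12202499e+00,  1.50905643e-01,  1.43795803e+00, -1.21130601e-06,
        1.55376906e+00, -1.34005164e-01]), 'joint_vel': array([ 7.54295349e-05, -1.06311544e-03, -1.18567544e-03, -1.68779417e-04,
       -9.11785680e-04, -3.43376980e-04]), 'joint_efforts': array([ 5.16205924e-03, -7.14376760e+01, -5.71792674e+01, -7.03909132e-05,
        7.20801152e-03,  1.04703947e-04]), 'ee_pos': array([177.95311784, 546.56480847, 249.45754861]), 'orientation': array([-1.48818535e-04,  1.56734143e-01,  9.87640693e-01, -4.98293246e-04]), 'wrist_force': array([ 0.03918077, -0.49975293,  0.36620412]), 'ft_torque': array([ 0.04666745,  0.02555839, -0.04177305]), 'gripper_force': 0.0, 'gripper_width': 0.9975666468191678}
side_5.png
top_10.png
```

View pics/top_10.png

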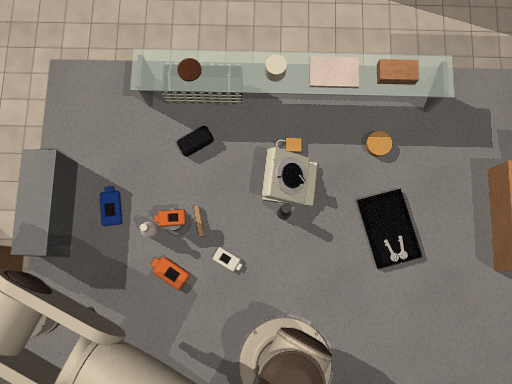

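View pics/side_5.png

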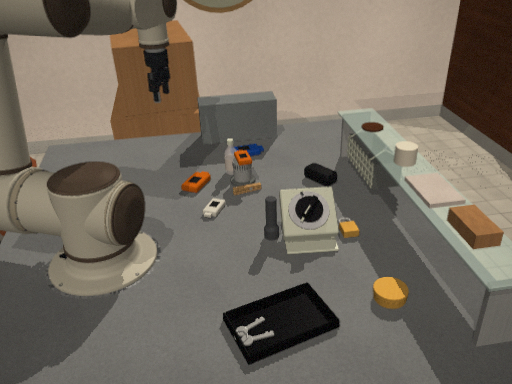

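The top view shows the smaller orange cover on the tin at about (171,218), with its loop to the left. The bottle is at (147,228), the peg at (199,220), the larger orange decoy at (171,273), the timer dial at (291,175), the torch at (285,211), and the tray at (390,229) with keys at (397,250). The side view agrees: cover (243,158), dial (310,210), tray (281,320).

```bash
python3 - <<'E'
from h import *
t=load('top');s=load('side')
def rect(p): 
    r=cv2.minAreaRect(p[:,:2].astype(np.float32)); b=cv2.boxPoints(r); return np.round(r[0],1),np.round(r[1],1),round(r[2],1)
for n,f in(('top',t),('side',s)):
    hsv=cv2.cvtColor(f['pixels'],cv2.COLOR_RGB2HSV); C=cloud(f)
    m=((hsv[...,0]<12)&(hsv[...,1]>180)&(hsv[...,2]>120)).astype(np.uint8)
    k,l,st,_=cv2.connectedComponentsWithStats(m)
    for i in range(1,k):
        if st[i,4]<40: continue
        v,u=np.where(l==i);p=C[v,u];p=p[p[:,2]<500]
        if len(p)<20: continue
        print(n,'orange',st[i],'zpct',np.percentile(p[:,2],[10,50,90]).round(1),'mean',p.mean(0).round(1),rect(p[p[:,2]>np.percentile(p[:,2],50)-6]))
    # tall clusters map by region
C=np.concatenate([cloud(t).reshape(-1,3),cloud(s).reshape(-1,3)]);
def reg(name,x0,x1,y0,y1,z0,z1):
    p=C[(C[:,0]>x0)&(C[:,0]<x1)&(C[:,1]>y0)&(C[:,1]<y1)&(C[:,2]>z0)&(C[:,2]<z1)]
    print(name,len(p),p.min(0).round(),p.max(0).round(),np.median(p,0).round(), rect(p) if len(p)>3 else '')
# pixel -> world for notable
for nm,u,v in(('cover',171,218),('bottle',147,228),('peg',199,220),('dial',291,175),('torch',285,211),('tray',390,229),('key',397,250),('case',196,141),('blk',285,160)):
    print(nm,pts(t,[u],[v])[0].round(1))
for nm,u,v in(('cover',243,158),('bottle',230,145),('dial',310,210),('torch',270,205),('traymid',281,320)):
    print('s',nm,pts(s,[u],[v])[0].round(1))
a=cv2.resize(t['pixels'][190:250,130:220],None,fx=4.4,fy=4.4,interpolation=cv2.INTER_CUBIC)
b=cv2.resize(t['pixels'][135:220,250:330],None,fx=4.4,fy=4.4,interpolation=cv2.INTER_CUBIC)
c=cv2.resize(s['pixels'][135:200,215:275],None,fx=4,fy=4,interpolation=cv2.INTER_CUBIC)
d=cv2.resize(s['pixels'][180:255,255:345],None,fx=4,fy=4,interpolation=cv2.INTER_CUBIC)
o=np.zeros((600,800,3),np.uint8)
def put(i,y,x): i=i[:600-y,:800-x]; o[y:y+i.shape[0],x:x+i.shape[1]]=i
put(a,0,0);put(c,300,0);put(b,0,400);put(d,376,400)
cv2.imwrite('pics/mix1.png',o[:,:,::-1])
E
```

```text
top orange [155 210  30  16 326] zpct [ 95.   98.6 102.4] mean [419.4 348.1  98.6] (array([419.5, 350.5]), array([43.3, 86.6]), 5.2)
top orange [152 257  37  33 527] zpct [19.7 24.  27.9] mean [263.8 357.3  23.9] (array([264.3, 359.8]), array([115.1,  56.4]), 58.6)
cover [417.5 344.5 105. ]
bottle [385.8 409.3 117.7]
peg [422.9 274.6  17.2]
dial [553.5  -2.1 100.7]
torch [442.8  15.7 125.2]
tray [ 409.3 -318.3    5.5]
key [ 344.8 -337.6    7.7]
case [666.6 291.   46.8]
blk [598.   16.2 102.8]
s cover [419.6 321.5  99.3]
s bottle [386.8 402.  112.5]
s dial [551.2 -36.7 105.5]
s torch [449.1  -5.5 115.7]
s traymid [ 415.3 -311.     5.2]
```

View pics/mix1.png

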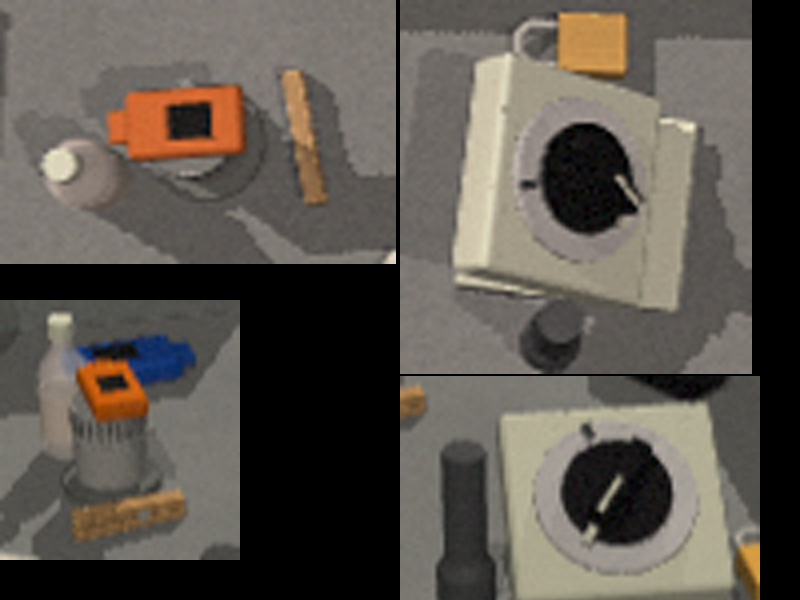

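The crops show the cover's loop pointing to the bottle. They also show the dark index mark at side crop (588,432), the pointer nose at side crop (590,535), and the white line on the bar.

```bash
python3 - <<'E'
from h import *
t=load('top');s=load('side')
ct,cs=cloud(t),cloud(s)
# tray: points raised & dark in region
for n,f,C in(('top',t,ct),('side',s,cs)):
    g=f['pixels'].max(2)
    m=((g<45)&(abs(C[...,0]-410)<170)&(abs(C[...,1]+318)<130)&(C[...,2]<60)).astype(np.uint8)
    k,l,st,_=cv2.connectedComponentsWithStats(m);i=1+st[1:,4].argmax();v,u=np.where(l==i)
    p=C[v,u]; pr=plane(f,u,v,22.) ; r=cv2.minAreaRect(pr[:,:2].astype(np.float32));print(n,'tray@z22',r,'z',np.percentile(p[:,2],[5,50,95]))
    v,u=np.where((f['pixels'].min(2)>110)&(abs(C[...,0]-370)<90)&(abs(C[...,1]+335)<60)&(C[...,2]<40));q=C[v,u];print('keys',q.min(0),q.max(0))
    # face plane: light pixels around timer
    m=(f['pixels'].min(2)>95)&(abs(C[...,0]-550)<90)&(abs(C[...,1])<90)&(C[...,2]>40)&(C[...,2]<130)
    p=C[m];best=None;rng=np.random.default_rng(0)
    for _ in range(400):
        a,b,c=p[rng.choice(len(p),3,False)];nn=np.cross(b-a,c-a);nn/=np.linalg.norm(nn)+1e-9
        if nn[2]<0:nn=-nn
        if nn[2]<.6 or nn[2]>.95: continue
        w=abs((p-a)@nn)<4
        if best is None or w.sum()>best.sum():best=w
    q=p[best];c0=q.mean(0);nn=np.linalg.svd(q-c0)[2][2];nn*=np.sign(nn[2]);print('n',nn,'tilt',np.degrees(np.arccos(nn[2])),c0,len(q),len(p))
    v,u=np.where(m)
v,u=np.where((ct[...,2]>100)&(abs(ct[...,0]-390)<50)&(abs(ct[...,1]-408)<28)&~((t['pixels'][...,0]>150)&(t['pixels'][...,2]<90)));q=ct[v,u];print('bottle',q.mean(0),q.min(0),q.max(0))
# holder ring around tin base
v,u=np.where((ct[...,2]>118)&(abs(ct[...,0]-440)<50)&(abs(ct[...,1]-15)<35));q=ct[v,u];print('torch',q.mean(0),q.min(0),q.max(0))
E
```

```text
top tray@z22 ((411.111572265625, -310.4992370605469), (218.13079833984375, 144.6405792236328), 16.093412399291992) z [ 2.23619758  7.70735895 22.29218364]
keys [ 280.70854557 -394.7002998    -9.30861262] [ 458.70589227 -278.04174567   20.45290843]
n [-0.05337954 -0.56274022  0.82490853] tilt 34.420781733113564 [553.37242969  11.32488731  89.6026833 ] 922 1629
side tray@z22 ((411.15899658203125, -324.258056640625), (224.73519897460938, 154.6516571044922), 16.292640686035156) z [ 6.65551427 10.15834721 24.19763131]
keys [ 280.14081367 -394.97601528   -1.57763836] [ 389.21760822 -275.78574142   19.37095809]
n [-0.05840353 -0.57186599  0.81826543] tilt 35.088467799638224 [553.33799865  -9.13966835  78.9849605 ] 1306 1907
bottle [387.13882392 417.95802559 123.08732824] [376.75129378 408.41808821 100.30863764] [396.88184361 430.25179045 131.79184947]
torch [452.69773303  13.90109615 125.26604675] [439.54023915   1.23424364 119.21586816] [466.47203603  27.28133549 129.05428201]
```

>>> {"name": "drive_tool", "arguments": {
  "series": [0, 0, 0, 1, 1, 0, 0, 0, 1, 1, 0, 0, 0, 1, 1, 0, 0, 0, 1, 1, 0, 0, 0, 1, 1, 0, 0, 0, 1, 1, 0, 0, 0, 1, 1]
}}

```text
time: 0.68
ee_pos: [178.0, 546.6, 249.6]
orientation: [-0.0, 0.448, 0.894, -0.0]
wrist_force: [0.0, 0.8, -0.5]
gripper_width: 1.0
gripper_force: 0.0
```

>>> {"name": "drive_tool", "arguments": {
  "series": [0, 0, 0, 1, 1, 0, 0, 0, 1, 1, 0, 0, 0, 1, 1, 0, 0, 0, 1, 1, 0, 0, 0, 1, 1, 0, 0, 0, 1, 1, 0, 0, 0, 0.3, 1, 0, 0, 0, 0, 1]
}}

```text
time: 1.35
ee_pos: [178.0, 546.6, 249.6]
orientation: [0.0, 0.673, 0.739, -0.0]
wrist_force: [0.5, 1.0, 1.0]
gripper_width: 1.006
gripper_force: 0.0
```

The tray long axis is at 16° with its centre at about (411,-317). The face tilt comes out at 35°, as the text says. The cover is at (419.5,349) with its top at 98. Next I go above the cover.

>>> {"name": "drive_tool", "arguments": {
  "series": [-0.275, 0.2775, 0.1, 0, 1, -0.275, 0.2775, 0.1, 0, 1, -0.275, 0.2775, 0.1, 0, 1, -0.275, 0.2775, 0.1, 0, 1, -0.275, 0.2775, 0.1, 0, 1, -0.275, 0.2775, 0.1, 0, 1, -0.275, 0.2775, 0.1, 0, 1, -0.275, 0.2775, 0.1, 0, 1]
}}

```text
time: 2.02
ee_pos: [421.1, 347.3, 169.5]
orientation: [0.0, 0.672, 0.741, -0.0]
wrist_force: [0.8, 1.3, 0.7]
gripper_width: 1.001
gripper_force: 0.0
```

>>> {"name": "drive_tool", "arguments": {
  "series": [0, 0, 0, 0, 1, 0, 0, 0, 0, 1]
}}

```text
time: 2.18
ee_pos: [421.0, 347.3, 169.1]
orientation: [-0.0, 0.673, 0.739, -0.001]
wrist_force: [-0.7, 0.7, -0.6]
gripper_width: 1.002
gripper_force: 0.0
```

```bash
python3 - <<'E'
from h import *
f=grab('side');C=cloud(f);hsv=cv2.cvtColor(f['pixels'],cv2.COLOR_RGB2HSV)
v,u=np.where((hsv[...,0]<14)&(hsv[...,1]>150)&(hsv[...,2]>100)&(C[...,2]>70)&(C[...,2]<120)&(abs(C[...,0]-419)<70)&(abs(C[...,1]-350)<70))
p=C[v,u];print(len(p),p.min(0),p.max(0),np.median(p,0))
top=p[p[:,2]>93];print(cv2.minAreaRect(top[:,:2].astype(np.float32)))
cv2.imwrite('pics/s2.png',cv2.resize(f['pixels'][90:200,180:310],None,fx=5,fy=5,interpolation=cv2.INTER_CUBIC)[:,:,::-1])
E
```

```text
161 [394.69931811 296.22752149  83.6825901 ] [444.60647444 390.09401705 105.94313457] [419.38973572 320.52010994  98.38520446]
((418.75274658203125, 343.7706604003906), (45.633392333984375, 91.6318359375), 5.4958319664001465)
```

View pics/s2.png

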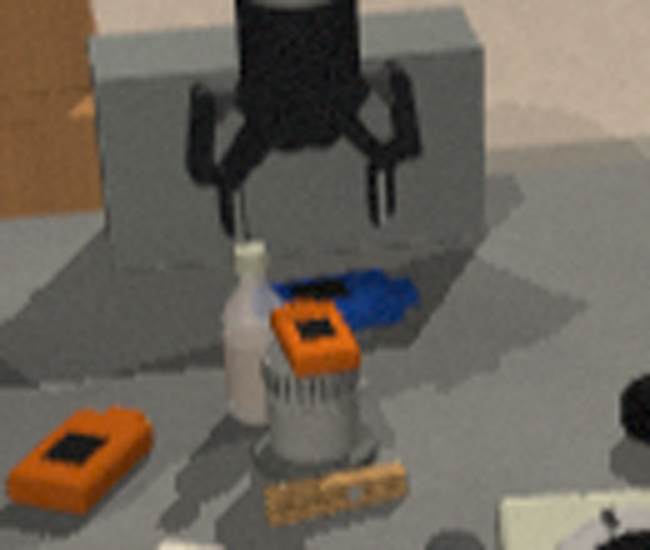

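The view shows the gripper centred above the cover, with the pads straddling it and the bottle clear behind. The two views agree: centre (419,347), top 98. I descend and grip.

>>> {"name": "drive_tool", "arguments": {
  "series": [0, -0.02, 0.15, 0, 1, 0, 0, 0.15, 0, 1, 0, 0, 0.15, 0, 1, 0, 0, 0.13, 0, 1, 0, 0, 0.1, 0, 1, 0, 0, 0, 0, 1]
}}

```text
time: 2.73
ee_pos: [416.6, 349.0, 100.4]
orientation: [-0.0, 0.672, 0.741, -0.001]
wrist_force: [-0.3, 0.1, -1.1]
gripper_width: 1.0
gripper_force: 0.0
```

>>> {"name": "drive_tool", "arguments": {
  "series": [0, 0, 0, 0, -1, 0, 0, 0, 0, -1, 0, 0, 0, 0, -1, 0, 0, 0, 0, -1, 0, 0, 0, 0, -1, 0, 0, 0, 0, -1, 0, 0, 0, 0, -1, 0, 0, 0, 0, -1]
}}

```text
time: 3.4
ee_pos: [418.3, 349.0, 103.3]
orientation: [0.0, 0.673, 0.74, 0.001]
wrist_force: [-2.9, 0.3, 7.8]
gripper_width: 0.52
gripper_force: 60.6
```

Gripped at about 44–46 mm. I lift.

>>> {"name": "drive_tool", "arguments": {
  "series": [0, 0, -0.1, 0, -1, 0, 0, -0.2, 0, -1, 0, 0, -0.3, 0, -1, 0, 0, -0.3, 0, -1, 0, 0, -0.3, 0, -1, 0, 0, 0, 0, -1]
}}

```text
time: 3.9
ee_pos: [419.3, 349.5, 228.9]
orientation: [0.001, 0.673, 0.74, 0.004]
wrist_force: [-0.3, 0.4, 0.5]
gripper_width: 0.52
gripper_force: 61.8
```

```bash
python3 - <<'E'
from h import *
f=grab('side');g=grab('top')
C=cloud(f);hsv=cv2.cvtColor(f['pixels'],cv2.COLOR_RGB2HSV)
v,u=np.where((hsv[...,0]<14)&(hsv[...,1]>150)&(hsv[...,2]>100)&(C[...,2]>120)&(abs(C[...,0]-419)<70)&(abs(C[...,1]-350)<90))
p=C[v,u];print(len(p),p.min(0),p.max(0))
a=cv2.resize(f['pixels'][90:200,180:310],None,fx=4,fy=4,interpolation=cv2.INTER_CUBIC)
b=cv2.resize(g['pixels'][190:250,130:220],None,fx=3,fy=3,interpolation=cv2.INTER_CUBIC)
o=np.zeros((440,800,3),np.uint8);o[:440,:520]=a;o[:180,520:790]=b
cv2.imwrite('pics/s3.png',o[:,:,::-1])
E
```

```text
146 [398.60732224 294.63865625 210.97672645] [443.11265274 396.82086325 228.14611875]
```

View pics/s3.png

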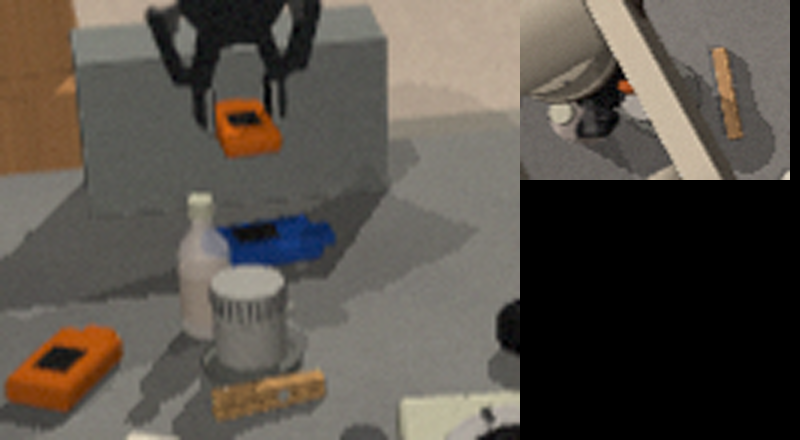

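The cover is held level, top at about 226, and the tin cap is now bare. I carry it to the tray.

>>> {"name": "drive_tool", "arguments": {
  "series": [-0.363, -0.012, 0, 0, -1, -0.363, -0.012, 0, 0, -1, -0.363, -0.012, 0, 0, -1, -0.363, -0.012, 0, 0, -1, -0.363, -0.012, 0, 0, -1, -0.363, -0.012, 0, 0, -1, -0.363, -0.012, 0, 0, -1, -0.363, -0.012, 0, 0, -1]
}}

```text
time: 4.67
ee_pos: [435.3, 57.0, 221.3]
orientation: [-0.0, 0.673, 0.74, -0.0]
wrist_force: [0.6, -0.2, -0.9]
gripper_width: 0.521
gripper_force: 61.8
```

>>> {"name": "drive_tool", "arguments": {
  "series": [-0.363, -0.012, 0, 0, -1, -0.363, -0.012, 0, 0, -1, -0.363, -0.012, 0, 0, -1, -0.363, -0.012, 0, 0, -1, -0.363, -0.012, 0, 0, -1, -0.363, -0.012, 0, 0, -1, -0.363, -0.012, 0, 0, -1, -0.363, -0.012, 0, 0, -1]
}}

```text
time: 5.33
ee_pos: [453.5, -233.0, 221.2]
orientation: [-0.001, 0.673, 0.74, -0.0]
wrist_force: [0.2, 0.5, -1.2]
gripper_width: 0.519
gripper_force: 61.8
```

>>> {"name": "drive_tool", "arguments": {
  "series": [-0.363, -0.012, 0, 0, -1, -0.363, -0.012, 0, 0, -1, 0, 0, 0, -1, -1, 0, 0, 0, -1, -1, 0, 0, 0, -0.16, -1, 0, 0, 0, 0, -1, 0, 0, 0, 0, -1]
}}

```text
time: 5.92
ee_pos: [458.6, -303.4, 221.7]
orientation: [-0.0, 0.601, 0.799, -0.0]
wrist_force: [-0.3, -0.0, -0.3]
gripper_width: 0.519
gripper_force: 61.8
```

```bash
python3 - <<'E'
from h import *
f=grab('side');t=grab('top');C=cloud(f);hsv=cv2.cvtColor(f['pixels'],cv2.COLOR_RGB2HSV);print(ctrl.get_obs()['joint_pos'])
v,u=np.where((hsv[...,0]<14)&(hsv[...,1]>150)&(hsv[...,2]>100)&(C[...,2]>120)&(abs(C[...,0]-459)<70)&(abs(C[...,1]+303)<90))
p=C[v,u];print(len(p),p.min(0),p.max(0))
q=p[p[:,2]>np.median(p[:,2])-6];print(cv2.minAreaRect(q[:,:2].astype(np.float32)))
C=cloud(f);m=(C[...,2]>8)&(f['pixels'].min(2)>100)&(abs(C[...,0]-400)<90)&(abs(C[...,1]+317)<60)&(C[...,2]<40);print('keys',C[m].min(0),C[m].max(0))
# tin cap, top view
C=cloud(t);m=(C[...,2]>70)&(C[...,2]<90)&(abs(C[...,0]-415)<45)&(abs(C[...,1]-345)<38)
p=C[m];print('cap',len(p),np.median(p,0),p.min(0),p.max(0),cv2.minEnclosingCircle(p[:,:2].astype(np.float32)))
C=cloud(f);m=(C[...,2]>75)&(C[...,2]<90)&(abs(C[...,0]-415)<45)&(abs(C[...,1]-345)<40)
p=C[m];print('cap side',len(p),np.median(p,0),cv2.minEnclosingCircle(p[:,:2].astype(np.float32)))
a=cv2.resize(f['pixels'][115:195,215:275],None,fx=6.6,fy=6.6,interpolation=cv2.INTER_CUBIC)
b=cv2.resize(t['pixels'][195:250,140:200],None,fx=6.6,fy=6.6,interpolation=cv2.INTER_CUBIC)
o=np.zeros((530,800,3),np.uint8);o[:a.shape[0],:a.shape[1]]=a[:530];o[:b.shape[0],400:400+b.shape[1]]=b
cv2.imwrite('pics/s4.png',o[:,:,::-1])
E
```

```text
[-7.24466900e-01  1.09537066e-01  1.53991339e+00 -9.88088647e-05
  1.49210397e+00 -1.00677699e+00]
438 [ 439.51885977 -354.78352841  203.04797303] [ 490.70274115 -262.95020554  255.89017054]
((459.2409973144531, -307.708740234375), (45.854732513427734, 87.74425506591797), 13.899114608764648)
keys [ 311.68727115 -370.88335428    9.59872117] [ 389.30922154 -300.26532014   23.07974066]
cap 352 [414.64589976 345.45484501  81.05769192] [385.19182645 314.8079275   70.34951668] [444.60130136 376.41043897  89.41893066] ((416.25421142578125, 346.38165283203125), 31.740571975708008)
cap side 148 [415.05677576 335.42733029  81.08678311] ((416.8556823730469, 338.6418151855469), 33.01789093017578)
```

View pics/s4.png

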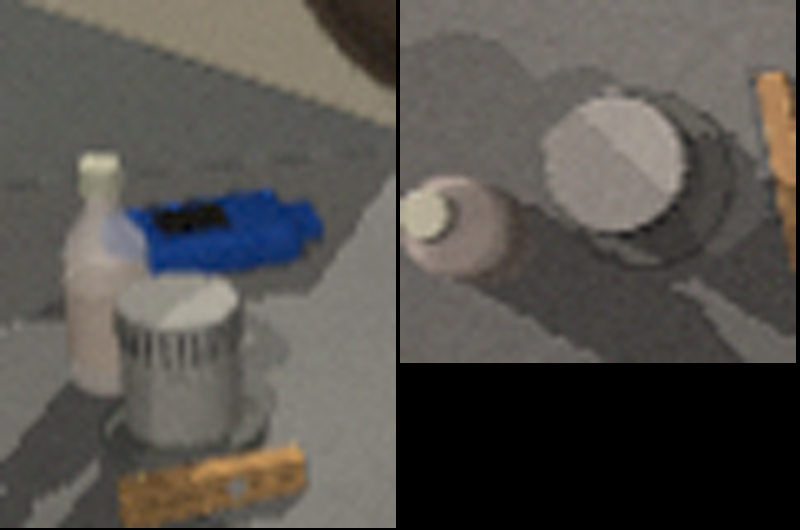

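The cap is seen bare: the top view gives its centre at about (415,346) and top at 81, and both lugs are unclear apart from a small bump on the far side at (612,90). Next I lower the cover into the tray.

>>> {"name": "drive_tool", "arguments": {
  "series": [0, 0, 0.3, 0, -1, 0, 0, 0.35, 0, -1, 0, 0, 0.35, 0, -1, 0, 0, 0.35, 0, -1, 0, 0, 0.3, 0, -1, 0, 0, 0.15, 0, -1, 0, 0, 0.1, 0, -1, 0, 0, 0, 0, -1]
}}

```text
time: 6.68
ee_pos: [458.5, -303.4, 30.7]
orientation: [-0.001, 0.6, 0.8, 0.0]
wrist_force: [0.3, -1.0, -0.9]
gripper_width: 0.522
gripper_force: 64.8
```

>>> {"name": "drive_tool", "arguments": {
  "series": [0, 0, 0.01, 0, -1, 0, 0, 0, 0, -1]
}}

```text
time: 6.85
ee_pos: [459.0, -304.0, 31.7]
orientation: [0.001, 0.6, 0.8, -0.0]
wrist_force: [-0.2, -0.3, -0.9]
gripper_width: 0.52
gripper_force: 64.8
```

>>> {"name": "drive_tool", "arguments": {
  "series": [0, 0, 0.01, 0, -1, 0, 0, 0.01, 0, -1, 0, 0, 0, 0, -1]
}}

```text
time: 7.1
ee_pos: [458.8, -303.9, 29.3]
orientation: [0.0, 0.6, 0.8, -0.0]
wrist_force: [1.0, -0.3, 0.0]
gripper_width: 0.524
gripper_force: 64.8
```

>>> {"name": "drive_tool", "arguments": {
  "series": [0, 0, 0, 0, 0.3, 0, 0, 0, 0, 0.3, 0, 0, 0, 0, 0.3, 0, 0, 0, 0, 0.3, 0, 0, -0.2, 0, 0.3, 0, 0, -0.3, 0, 0.3, 0, 0, -0.4, 0, 0.5, 0, 0, -0.4, 0, 1]
}}

```text
time: 7.77
ee_pos: [458.2, -303.4, 160.1]
orientation: [-0.001, 0.6, 0.8, 0.0]
wrist_force: [0.4, -0.4, -1.0]
gripper_width: 0.875
gripper_force: 0.0
```

>>> {"name": "drive_tool", "arguments": {
  "series": [0, 0, -0.2, 0, 1, 0, 0, 0, 0, 1, 0, 0, 0, 0, 1]
}}

```text
time: 8.02
ee_pos: [459.0, -304.1, 180.2]
orientation: [0.001, 0.6, 0.8, -0.0]
wrist_force: [0.2, 0.2, -0.6]
gripper_width: 0.998
gripper_force: 0.0
```

```bash
python3 - <<'E'
from h import *
for n in('side','top'):
    f=grab(n);C=cloud(f);hsv=cv2.cvtColor(f['pixels'],cv2.COLOR_RGB2HSV)
    m=(hsv[...,0]<14)&(hsv[...,1]>150)&(hsv[...,2]>100)&(C[...,2]<60)&(abs(C[...,0]-459)<80)&(abs(C[...,1]+303)<90)
    p=C[m]
    if len(p)<5: print(n,len(p));continue
    q=p[p[:,2]>np.median(p[:,2])-6];c=q.mean(0);nn=np.linalg.svd(q-c)[2][2]
    print(n,len(p),np.median(p,0),cv2.minAreaRect(q[:,:2].astype(np.float32)),nn)
E
```

```text
side 544 [ 457.2405461  -318.62542096   26.41392192] ((458.9006652832031, -306.0801086425781), (45.98072814941406, 90.05545043945312), 16.34365463256836) [ 0.02456719  0.00274112 -0.99969442]
top 40 [ 458.31459944 -271.82729275   24.01498736] ((461.69000244140625, -301.5982666015625), (91.41250610351562, 25.084781646728516), 89.26976776123047) [-0.15373741  0.03213223  0.98758915]
```

The cover lies flat on the tray floor: top 25–26, tilt under 0.03 rad, at (459,-305). I return over the tin.

>>> {"name": "drive_tool", "arguments": {
  "series": [0.352, 0.078, 0, 0, 1, 0.352, 0.078, 0, 0, 1, 0.352, 0.078, 0, 0, 1, 0.352, 0.078, 0, 0, 1, 0.352, 0.078, 0, 0, 1, 0.352, 0.078, 0, 0, 1, 0.352, 0.078, 0, 0, 1, 0.352, 0.078, 0, 0, 1]
}}

```text
time: 8.78
ee_pos: [438.7, -14.4, 177.8]
orientation: [-0.001, 0.6, 0.8, -0.0]
wrist_force: [0.3, 0.5, 0.0]
gripper_width: 1.002
gripper_force: 0.0
```

>>> {"name": "drive_tool", "arguments": {
  "series": [0.352, 0.078, 0, 0, 1, 0.352, 0.078, 0, 0, 1, 0.352, 0.078, 0, 0, 1, 0.352, 0.078, 0, 0, 1, 0.352, 0.078, 0, 0, 1, 0.352, 0.078, 0, 0, 1, 0.352, 0.078, 0, 0, 1, 0.352, 0.078, 0, 0, 1]
}}

```text
time: 9.45
ee_pos: [419.7, 273.4, 177.6]
orientation: [-0.0, 0.6, 0.8, -0.001]
wrist_force: [0.3, -0.2, -0.2]
gripper_width: 1.004
gripper_force: 0.0
```

>>> {"name": "drive_tool", "arguments": {
  "series": [0.352, 0.078, 0, 0, 1, 0.352, 0.078, 0, 0, 1, 0, 0, 0, -1, 1, 0, 0, 0, -1, 1, 0, 0, 0, -1, 1, 0, 0, 0, -1, 1, 0, 0, 0, -1, 1, 0, 0, 0, -1, 1]
}}

```text
time: 10.12
ee_pos: [415.5, 343.5, 177.4]
orientation: [-0.001, 0.37, 0.929, -0.001]
wrist_force: [0.2, 0.5, 0.3]
gripper_width: 1.003
gripper_force: 0.0
```

>>> {"name": "drive_tool", "arguments": {
  "series": [0, 0, 0, -1, 1, 0, 0, 0, -1, 1, 0, 0, 0, -1, 1, 0, 0, 0, -1, 1, 0, 0, 0, -0.74, 1, 0, 0, 0, 0, 1]
}}

```text
time: 10.62
ee_pos: [415.6, 343.5, 177.5]
orientation: [-0.001, 0.172, 0.985, -0.001]
wrist_force: [-0.5, 0.6, -0.2]
gripper_width: 0.999
gripper_force: 0.0
```

```bash
python3 - <<'E'
from h import *
f=grab('side')
for n,f in(('side',f),('side0',f)):
    C=cloud(f)
    # cap top by casting its bright contour on z=80
    m=((C[...,2]>74)&(C[...,2]<90)&(abs(C[...,0]-415)<50)&(abs(C[...,1]-345)<50)&(f['pixels'].max(2)-f['pixels'].min(2)<25)).astype(np.uint8)
    k,l,st,_=cv2.connectedComponentsWithStats(m);i=1+st[1:,4].argmax();v,u=np.where(l==i);p=plane(f,u,v,80.)
    print(n,len(p),p.min(0),p.max(0),np.median(C[v,u],0));break
# bottle: side view pixels above z 60 light
m=(C[...,2]>30)&(C[...,2]<80)&(abs(C[...,0]-385)<28)&(abs(C[...,1]-405)<35)
p=C[m];print('bottle',len(p),p.min(0),p.max(0))
for z0 in(60,75,90,100,110):
    m=(C[...,2]>z0)&(C[...,2]<z0+10)&(abs(C[...,0]-385)<40)&(C[...,1]>375)&(C[...,1]<430);p=C[m];print(z0,len(p),p.min(0).round(),p.max(0).round())
E
```

```text
side 154 [383.50872519 294.91563863  80.        ] [445.6389339  371.95395423  80.        ] [414.46991172 333.82755629  81.13163108]
bottle 132 [364.45990974 371.21685824  30.13256148] [409.37558004 421.05211264  79.99311496]
60 31 [364. 387.  60.] [409. 421.  70.]
75 46 [365. 391.  75.] [409. 418.  85.]
90 29 [373. 396.  91.] [401. 421.  99.]
100 17 [380. 401. 101.] [397. 416. 109.]
110 10 [378. 401. 112.] [395. 413. 118.]
```

The TCP (415.6,343.5) matches the cap centre, which measures (414.8,343.4) from both views. The bottle is at (387,409), so fingers at 70° clear it. I descend and grip.

>>> {"name": "drive_tool", "arguments": {
  "series": [0, 0, 0.2, 0, 1, 0, 0, 0.2, 0, 1, 0, 0, 0.2, 0, 1, 0, 0, 0.2, 0, 1, 0, 0, 0.13, 0, 1, 0, 0, 0, 0, 1]
}}

```text
time: 11.17
ee_pos: [414.6, 342.8, 82.6]
orientation: [-0.002, 0.175, 0.985, -0.002]
wrist_force: [0.5, 0.3, -1.0]
gripper_width: 0.999
gripper_force: 0.0
```

>>> {"name": "drive_tool", "arguments": {
  "series": [0, 0, 0, 0, -1, 0, 0, 0, 0, -1, 0, 0, 0, 0, -1, 0, 0, 0, 0, -1, 0, 0, 0, 0, -1, 0, 0, 0, 0, -1]
}}

```text
time: 11.67
ee_pos: [415.9, 342.8, 87.7]
orientation: [0.0, 0.174, 0.985, -0.001]
wrist_force: [-8.7, -14.5, 17.9]
gripper_width: 0.686
gripper_force: 60.5
```

```bash
python3 - <<'E'
from h import *
o=ctrl.get_obs();print(o['joint_pos'],o['wrist_force'],o['ft_torque'],o['gripper_width']*85)
E
```

```text
[ 0.54730135  0.18808162  1.73443682 -0.00174696  1.21985069 -0.67248706] [ -8.71930466 -14.46727555  17.91689665] [-2.91504993  1.65665947 -0.05158339] 58.31943577681605
```

>>> {"name": "drive_tool", "arguments": {
  "series": [0, -0.015, -0.03, 0, -1, 0, 0, 0, 0, -1]
}}

```text
time: 11.83
ee_pos: [415.6, 342.4, 88.6]
orientation: [0.0, 0.174, 0.985, 0.0]
wrist_force: [7.5, 5.8, -23.6]
gripper_width: 0.676
gripper_force: 80.7
```

>>> {"name": "drive_tool", "arguments": {
  "series": [0, 0, 0, 0.5, -1, 0, 0, 0, 0.5, -1, 0, 0, 0, 0.5, -1, 0, 0, 0, 0.5, -1, 0, 0, 0, 0, -1]
}}

```text
time: 12.25
ee_pos: [415.6, 342.5, 88.5]
orientation: [0.0, 0.261, 0.965, 0.0]
wrist_force: [7.1, 6.4, -24.0]
gripper_width: 0.677
gripper_force: 80.9
```

```bash
python3 - <<'E'
from h import *
o=ctrl.get_obs();q=o['orientation'];print(q,'yang',2*np.degrees(np.arctan2(q[2],q[1]))-90,o['wrist_force'],o['ft_torque'])
E
```

```text
[1.14981280e-05 2.60998141e-01 9.65339293e-01 1.42148286e-04] yang 59.74140662088098 [  7.12557733   6.39071112 -24.04337798] [ 0.8281856  -1.11095386 -0.14063276]
```

The cap turns freely (torque 0.14 Nm). I keep turning.

>>> {"name": "drive_tool", "arguments": {
  "series": [0, 0.008, 0.015, 1, -1, 0, 0, 0, 1, -1, 0, 0, 0, 1, -1, 0, 0, 0, 1, -1, 0, 0, 0, 1, -1, 0, 0, 0, 0, -1]
}}

```text
time: 12.75
ee_pos: [415.9, 342.8, 88.2]
orientation: [0.0, 0.464, 0.886, -0.0]
wrist_force: [-2.7, -5.0, 1.9]
gripper_width: 0.678
gripper_force: 83.6
```

```bash
cat > q.py <<'E'
from h import *
o=ctrl.get_obs();q=o['orientation'];print('yang',2*np.degrees(np.arctan2(q[2],q[1]))-90,o['ee_pos'],o['wrist_force'],o['ft_torque'])
E
python3 q.py
```

```text
yang 34.66862604955318 [415.89874297 342.82740726  88.22051515] [-2.70709775 -4.9616998   1.90015901] [-1.0104474   0.83117606 -0.15919461]
```

>>> {"name": "drive_tool", "arguments": {
  "series": [0, 0, 0, 1, -1, 0, 0, 0, 1, -1, 0, 0, 0, 1, -1, 0, 0, 0, 1, -1, 0, 0, 0, 0, -1]
}}

```text
time: 13.17
ee_pos: [416.0, 342.9, 88.2]
orientation: [0.0, 0.61, 0.793, 0.0]
wrist_force: [-3.3, -4.5, 4.6]
gripper_width: 0.676
gripper_force: 83.9
```

```bash
python3 q.py
```

```text
yang 14.84508187148505 [416.00873764 342.94444674  88.23327308] [-3.32120079 -4.5244672   4.63469404] [-0.91823587  0.86671186 -0.1557094 ]
```

>>> {"name": "drive_tool", "arguments": {
  "series": [0, 0, 0, 1, -1, 0, 0, 0, 1, -1, 0, 0, 0, 1, -1, 0, 0, 0, 0, -1]
}}

```text
time: 13.5
ee_pos: [416.6, 342.4, 85.8]
orientation: [0.001, 0.708, 0.707, -0.0]
wrist_force: [14.0, 1.3, -36.3]
gripper_width: 0.659
gripper_force: 143.3
```

```bash
python3 q.py
```

```text
yang -0.0736871064578537 [416.61194029 342.41207357  85.80113355] [ 14.04985124   1.2552376  -36.26857469] [-0.21968787 -4.40337719 -0.09081329]
```

>>> {"name": "drive_tool", "arguments": {
  "series": [0, 0, 0, 1, -1, 0, 0, 0, 1, -1, 0, 0, 0, 1, -1, 0, 0, 0, 0, -1]
}}

```text
time: 13.83
ee_pos: [413.6, 341.1, 85.6]
orientation: [0.0, 0.794, 0.608, -0.004]
wrist_force: [-11.2, -49.9, -3.2]
gripper_width: 0.645
gripper_force: 103.2
```

```bash
python3 q.py
```

```text
yang -15.045868690668854 [413.62802165 341.11249363  85.60918949] [-11.24692911 -49.89793121  -3.23377524] [-7.59036241  3.54504678 -0.26503749]
```

>>> {"name": "drive_tool", "arguments": {
  "series": [0, 0, 0, 1, -1, 0, 0, 0, 1, -1, 0, 0, 0, 1, -1, 0, 0, 0, 0, -1]
}}

```text
time: 14.17
ee_pos: [411.6, 337.2, 84.9]
orientation: [0.003, 0.867, 0.499, -0.009]
wrist_force: [-24.0, -58.9, 8.2]
gripper_width: 0.646
gripper_force: 172.1
```

```bash
python3 q.py
```

```text
yang -30.11828964066735 [411.64319049 337.15601379  84.86069839] [-24.00713463 -58.90830963   8.17413456] [-8.07556431  7.09698332 -0.18135934]
```

The force rose after about 70° of turn, so it is probably at the stop. I release, lift, and look.

>>> {"name": "drive_tool", "arguments": {
  "series": [0, 0, 0, 0, 1, 0, 0, 0, 0, 1, 0, 0, 0, 0, 1, 0, 0, 0, 0, 1, 0, 0, -0.2, 0, 1, 0, 0, -0.3, 0, 1, 0, 0, -0.4, 0, 1, 0, 0, -0.4, 0, 1]
}}

```text
time: 14.83
ee_pos: [415.4, 343.1, 219.0]
orientation: [-0.0, 0.866, 0.501, -0.0]
wrist_force: [1.2, 0.7, 0.4]
gripper_width: 1.002
gripper_force: 0.0
```

>>> {"name": "drive_tool", "arguments": {
  "series": [0, 0.3, 0, 0, 1, 0, 0.3, 0, 0, 1, 0, 0.3, 0, 0, 1, 0, 0.3, 0, 0, 1, 0, 0.3, 0, 0, 1, 0, 0.3, 0, 0, 1, 0, 0.3, 0, 0, 1, 0, 0, 0, 0, 1]
}}

```text
time: 15.5
ee_pos: [601.3, 235.3, 217.0]
orientation: [0.001, 0.866, 0.499, 0.0]
wrist_force: [0.0, 0.1, -0.1]
gripper_width: 1.001
gripper_force: 0.0
```

```bash
python3 q.py; python3 - <<'E'
from h import *
t=grab('top');f=grab('side')
C=cloud(f)
m=(C[...,2]>30)&(C[...,2]<118)&(C[...,2]>75)&(abs(C[...,0]-385)<35)&(C[...,1]>385)&(C[...,1]<430);p=C[m];print('bottle',len(p),p.min(0).round(),p.max(0).round())
C=cloud(t);m=(C[...,2]>70)&(C[...,2]<90)&(abs(C[...,0]-415)<45)&(abs(C[...,1]-345)<38)
p=C[m];print('cap',len(p),p.min(0),p.max(0))
a=cv2.resize(f['pixels'][125:195,215:275],None,fx=6.6,fy=6.6,interpolation=cv2.INTER_CUBIC)
b=cv2.resize(t['pixels'][195:250,140:200],None,fx=6.6,fy=6.6,interpolation=cv2.INTER_CUBIC)
o=np.zeros((530,800,3),np.uint8);o[:a.shape[0],:a.shape[1]]=a[:530];o[:b.shape[0],400:400+b.shape[1]]=b
cv2.imwrite('pics/s5.png',o[:,:,::-1])
E
```

```text
yang -30.07696150160914 [601.29406232 235.32313961 216.97915088] [ 0.043223    0.09670517 -0.08627535] [-0.02857136  0.00645475 -0.07347517]
bottle 115 [365. 386.  75.] [407. 425. 118.]
cap 283 [384.77007452 326.88062435  70.7974902 ] [447.62383875 376.1271977   88.06137869]
```

View pics/s5.png

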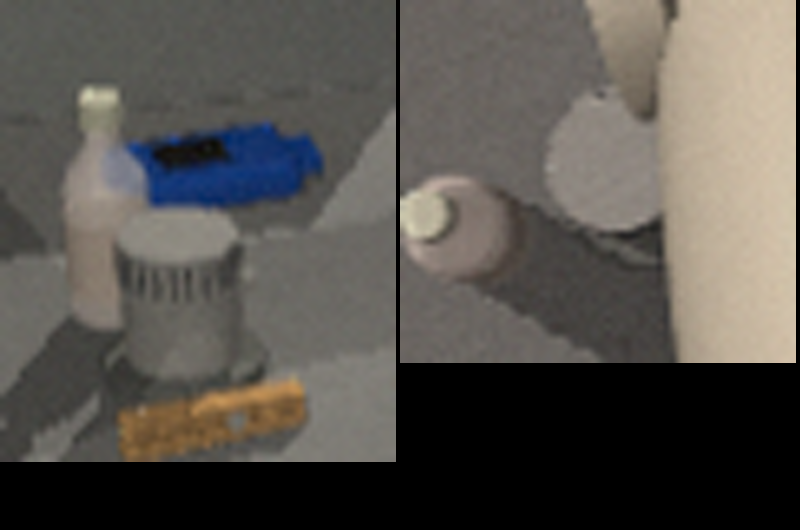

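The bottle has not moved, and a lug is visible on the tin's right at side crop (247,268). I compare before and after, enlarged.

```bash
ls pics; python3 - <<'E'
from h import *
import glob
L=sorted(glob.glob('pics/side_*.png'),key=lambda s:int(s.split('_')[1][:-4]));T=sorted(glob.glob('pics/top_*.png'),key=lambda s:int(s.split('_')[1][:-4]))
print(L,T)
a=[x for x in L if 550<int(x.split('_')[1][:-4])<700][0];b=L[-1]
o=np.zeros((600,800,3),np.uint8)
for i,n in enumerate((a,b)):
    im=cv2.imread(n)[152:190,228:262];im=np.clip(im.astype(float)*1.6,0,255).astype(np.uint8);im=cv2.resize(im,None,fx=11,fy=11,interpolation=cv2.INTER_CUBIC);o[:im.shape[0],i*400:i*400+im.shape[1]]=im
a=[x for x in T if 550<int(x.split('_')[1][:-4])<700][0];b=T[-1]
for i,n in enumerate((a,b)):
    im=cv2.imread(n)[205:240,158:194];im=np.clip(im.astype(float)*1.6,0,255).astype(np.uint8);im=cv2.resize(im,None,fx=5,fy=5,interpolation=cv2.INTER_CUBIC);o[420:600,i*400:i*400+im.shape[1]]=im[:180]
cv2.imwrite('pics/s6.png',o)
E
```

```text
mix1.png
s2.png
s3.png
s4.png
s5.png
side_1066.png
side_1560.png
side_223.png
side_395.png
side_5.png
side_596.png
side_806.png
top_10.png
top_1555.png
top_400.png
top_601.png
top_811.png
['pics/side_5.png', 'pics/side_223.png', 'pics/side_395.png', 'pics/side_596.png', 'pics/side_806.png', 'pics/side_1066.png', 'pics/side_1560.png'] ['pics/top_10.png', 'pics/top_400.png', 'pics/top_601.png', 'pics/top_811.png', 'pics/top_1555.png']Traceback (most recent call last):
  File "<stdin>", line 11, in <module>
ValueError: could not broadcast input array from shape (175,180,3) into shape (180,180,3)
```

>>> {"name": "drive_tool", "arguments": {
  "series": [-0.356, 0.108, 0, 0, -1, -0.356, 0.108, 0, 0, -1, -0.356, 0.108, 0, 0, -1, -0.356, 0.108, 0, 0, -1, -0.356, 0.108, 0, 0, -1, -0.356, 0.108, 0, 0, -1]
}}

```text
time: 16.1
ee_pos: [545.7, 20.2, 218.0]
orientation: [0.0, 0.866, 0.501, 0.0]
wrist_force: [0.6, -0.3, 0.4]
gripper_width: 0.145
gripper_force: 0.0
```

>>> {"name": "drive_tool", "arguments": {
  "series": [-0.356, 0.108, 0, 0, -1, -0.356, 0.108, 0, 0, -1, -0.356, 0.108, 0, 0, -1, -0.356, 0.108, 0, 0, -1, -0.356, 0.108, 0, 0, -1, -0.356, 0.108, 0, 0, -1, 0, 0, 0, 0, -1]
}}

```text
time: 16.68
ee_pos: [494.7, -200.8, 217.8]
orientation: [0.001, 0.867, 0.499, -0.0]
wrist_force: [-0.4, 0.5, 0.4]
gripper_width: 0.002
gripper_force: 0.0
```

```bash
python3 q.py; python3 - <<'E'
from h import *
grab('top');grab('side');import glob
L=sorted(glob.glob('pics/side_*.png'),key=lambda s:int(s.split('_')[1][:-4]));T=sorted(glob.glob('pics/top_*.png'),key=lambda s:int(s.split('_')[1][:-4]))
o=np.zeros((600,800,3),np.uint8)
def put(n,r,y,x,k,g=1.6):
    im=cv2.imread(n)[r[0]:r[1],r[2]:r[3]];im=cv2.resize(np.clip(im*g,0,255).astype(np.uint8),None,fx=k,fy=k,interpolation=cv2.INTER_CUBIC)
    o[y:y+im.shape[0],x:x+im.shape[1]]=im[:600-y,:800-x]
for i,n in enumerate(('pics/side_596.png',L[-1])): put(n,(152,190,228,262),0,i*260,7.6)
for i,n in enumerate(('pics/top_601.png',T[-1])): put(n,(205,240,158,194),295,i*260,7)
put(T[-1],(150,205,262,320),0,522,4.7,1.2);put(L[-1],(182,245,280,340),262,522,4.6,1.2)
cv2.imwrite('pics/s6.png',o)
E
```

```text
yang -30.135812876576047 [ 494.65029441 -200.77915239  217.83734788] [-0.37211958  0.46229034  0.43249383] [-0.04199036  0.03240499 -0.00251201]
```

View pics/s6.png

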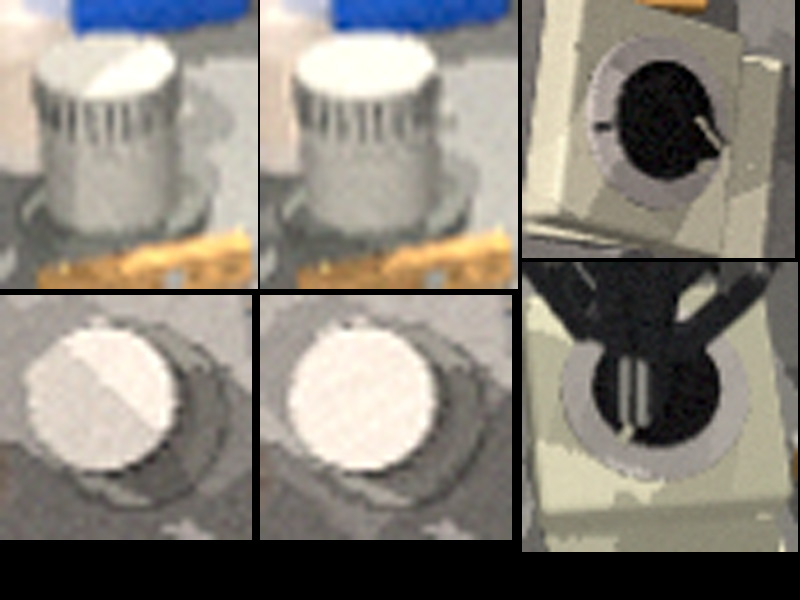

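Before and after: the cap lug that stuck out at the left, top (32,375), is gone. One lug now stands toward +x in both views: top (355,318) and side (445,110). That fits the cap being closed after about 70°. The dial mark is at top crop (603,127) and the nose at (710,163). I compute the dial geometry.

```bash
cat > dial.py <<'E'
from h import *
az=np.arctan2(.567,.056)  # -n horizontal
n=np.array([-.0565,-.5707,.8192]);n/=np.linalg.norm(n)
r=np.array([n[1],-n[0],0]);r=-r/np.linalg.norm(r);u=np.cross(n,r)
def facept(f,uu,vv,c,h):
    M=np.linalg.inv(f['world_to_cam']);d=ray(f,uu,vv)@M[:3,:3].T;o=M[:3,3]
    return o+d*(((c+h*n-o)@n)/(d@n))[...,None]
def loc(p,c): q=p-c;return np.stack([q@r,q@u,q@n],-1)
E
python3 - <<'E'
from dial import *
print(n,r,u)
im=cv2.imread('pics/side_5.png')[:,:,::-1];s=load('side');s['pixels']=im;t=load('top')
c=np.array([553,-3.5,81.])
for nm,f,x0,x1,y0,y1 in(('top',t,262,312,148,205),('side',s,282,338,185,240)):
    P=f['pixels'].astype(int);v,uu=np.mgrid[y0:y1,x0:x1];L=loc(facept(f,uu,v,c,6.),c);R=np.hypot(L[...,0],L[...,1])
    sub=P[y0:y1,x0:x1];mx=sub.max(2)
    # ring: greyish (low blue deficit) vs case (yellowish)
    ring=((sub[...,0]-sub[...,2]<8)&(mx>90)).astype(np.uint8)
    k,l,st,_=cv2.connectedComponentsWithStats(ring);i=1+st[1:,4].argmax();pv,pu=np.where(l==i)
    cn=max(cv2.findContours((l==i).astype(np.uint8),cv2.RETR_EXTERNAL,cv2.CHAIN_APPROX_NONE)[0],key=len)[:,0]
    q=loc(facept(f,cn[:,0]+x0,cn[:,1]+y0,c,6.),c)[:,:2]
    (e,ax,an)=cv2.fitEllipse(q.astype(np.float32));print(nm,'ring local centre',e,'axes',ax)
    # mark: dark inside annulus 44..58 from ring centre
    R2=np.hypot(L[...,0]-e[0],L[...,1]-e[1])
    Lm=loc(facept(f,uu,v,c,11.),c)
    m=(mx<75)&(R2>44)&(R2<62); 
    k,l,st,_=cv2.connectedComponentsWithStats(m.astype(np.uint8))
    for i in range(1,k):
        if st[i,4]>=3: 
            q=Lm[l==i].mean(0);print('  dark',st[i,4],q[:2].round(1),'ang cw from up',np.degrees(np.arctan2(q[0]-e[0],q[1]-e[1])).round(1),'px',st[i,:2]+[x0,y0])
    m=(sub.min(2)>110)&(R2<50)&(sub[...,0]-sub[...,2]>12)
    k,l,st,_=cv2.connectedComponentsWithStats(m.astype(np.uint8))
    for i in range(1,k):
        if st[i,4]>=2:
          for h in (11.,40.):
            q=loc(facept(f,uu[l==i],v[l==i],c,h),c)[:,:2].mean(0)-e;print('  light h',h,st[i,4],q.round(1),'r',np.hypot(*q).round(1),'ang',np.degrees(np.arctan2(q[0],q[1])).round(1))
E
```

```text
[-0.05650058 -0.57070588  0.81920845] [ 0.99513511 -0.0985196  -0.        ] [0.08070809 0.81522309 0.57349588]
top ring local centre (32.14712142944336, 107.70381164550781) axes (8.407010078430176, 12.448585510253906)
  light h 11.0 225 [ -7.3 -15.5] r 17.1 ang -154.8
  light h 40.0 225 [-16.    4.7] r 16.6 ang -73.4
  light h 11.0 4 [-17.7 -42.4] r 45.9 ang -157.3
  light h 40.0 4 [-26.1 -21.4] r 33.7 ang -129.3Traceback (most recent call last):
  File "<stdin>", line 13, in <module>
cv2.error: OpenCV(4.12.0) /io/opencv/modules/imgproc/src/shapedescr.cpp:361: error: (-201:Incorrect size of input array) There should be at least 5 points to fit the ellipse in function 'fitEllipseNoDirect'
```

>>> {"name": "drive_tool", "arguments": {
  "series": [0.356, -0.108, 0, -1, 1, 0.356, -0.108, 0, 0, 1, 0.356, -0.108, 0, 0, 1, 0.356, -0.108, 0, 0, 1, 0.356, -0.108, 0, 0, 1, 0.356, -0.108, 0, 0, 1]
}}

```text
time: 17.28
ee_pos: [530.4, 27.3, 218.0]
orientation: [0.0, 0.843, 0.538, 0.0]
wrist_force: [0.9, -0.7, -0.5]
gripper_width: 0.846
gripper_force: 0.0
```

```bash
python3 - <<'E'
from dial import *
s=load('side');t=load('top')
ims={'side':cv2.imread('pics/side_5.png')[:,:,::-1].astype(int),'top':cv2.imread('pics/top_10.png')[:,:,::-1].astype(int)}
c=np.array([553,-3.5,81.])
for nm,f,ce,mk,no in(('top',t,(290.5,175.5),(279.1,176.8),(301.6,185)),('side',s,(309,210.25),(302,194),(302.5,219.75))):
    e=loc(facept(f,ce[0],ce[1],c,6.),c)
    print(nm,'ring c',e.round(1), 'world', (c+e[0]*r+e[1]*u).round(1))
    for a,b in(('mark',mk),('nose',no)):
        q=loc(facept(f,b[0],b[1],c,11.),c)-e;print(a,q.round(1),np.hypot(*q[:2]).round(1),np.degrees(np.arctan2(q[0],q[1])).round(1))
    I=ims[nm]; 
    for d in((0,0),):
        x,y=int(round(mk[0])),int(round(mk[1]));print('mark px');print(I[y-3:y+4,x-4:x+5].max(2));x,y=int(round(no[0])),int(round(no[1]));print('nose px');print(I[y-3:y+4,x-4:x+5].max(2))
E
```

```text
top ring c [1.  6.9 6. ] world [554.6   2.   84.9]
mark [-14.3  44.9   5. ] 47.2 -17.7
nose [-20.6 -42.1   5. ] 46.9 -153.9
mark px
[[176 187 160 151 148 152 107  41  14]
 [158 181 158 151 151 133  96  48  11]
 [170 169 103  42  44  65  87  45  12]
 [161 163  96  55  56  56 111  64  23]
 [164 183 144 122 143 148 150  79  14]
 [164 170 154 153 144 144 147  86  25]
 [164 160 174 152 147 147 144 103  42]]
nose px
[[ 17  19  10  18  14  12 140 154 138]
 [ 16  19  33  40  47  71 135 150 129]
 [  5  63 114 150 151 140 148 161 136]
 [ 22 102 140 156 150 144 151 155 148]
 [ 74 106 139 147 145 144 149 156 143]
 [144 145 137 134 141 146 154 156 143]
 [135 140 138 138 139 150 153 151 159]]
side ring c [ 3.8 -0.4  6. ] world [556.7  -4.2  80.7]
mark [-14.5  47.5   5. ] 49.7 -17.0
nose [-21.4 -28.3   5. ] 35.5 -142.9
mark px
[[181 181 163 151 140 172 183 173 172]
 [175 178 110  60 101 164 169 164 166]
 [177 169  96  57  60 148 165 167 165]
 [161 162 123  78  56  92 164 169 166]
 [162 171 158 116  84 121 164 146 142]
 [169 166 160 140 115 142 135  81  77]
 [169 157 160 140  80  73  32  26  22]]
nose px
[[108  45  26  23 124 110  54  12  14]
 [153 111  37  78 167 170  79  23  17]
 [155 155 104 145 168 150  52  24  18]
 [153 154 154 161 162  93  33  24  20]
 [156 155 131 130 139  92  99  74  58]
 [157 160 135 131 117 135 157 141 125]
 [154 157 155 157 135 157 159 158 158]]
```

>>> {"name": "drive_tool", "arguments": {
  "series": [0, 0, 0, -1, 1, 0, 0, 0, -1, 1, 0, 0, 0, -1, 1, 0, 0, 0, -1, 1, 0, 0, 0, -1, 1, 0, 0, 0, -1, 1, 0, 0, 0, -1, 1, 0, 0, 0, -1, 1]
}}

```text
time: 17.95
ee_pos: [530.5, 25.6, 217.8]
orientation: [0.0, 0.606, 0.795, 0.0]
wrist_force: [-0.1, -0.0, 0.4]
gripper_width: 1.0
gripper_force: 0.0
```

The mark stands at about −17° and the nose at about −150°, measured clockwise from up-slope; both views agree roughly, so the knob needs about +132°. First I re-grip the cap to confirm it is at its stop.

>>> {"name": "drive_tool", "arguments": {
  "series": [0.337, -0.027, 0, 0, 1, 0.337, -0.027, 0, 0, 1, 0.337, -0.027, 0, 0, 1, 0.337, -0.027, 0, 0, 1, 0.337, -0.027, 0, 0, 1, 0.337, -0.027, 0, 0, 1, 0.337, -0.027, 0, 0, 1, 0.337, -0.027, 0, 0, 1]
}}

```text
time: 18.62
ee_pos: [438.3, 281.4, 218.0]
orientation: [0.0, 0.608, 0.794, 0.0]
wrist_force: [-0.0, -0.6, 0.7]
gripper_width: 1.001
gripper_force: 0.0
```

>>> {"name": "drive_tool", "arguments": {
  "series": [0.337, -0.027, 0, 0, 1, 0.337, -0.027, 0, 0, 1, 0, 0, 0, 0, 1, 0, 0, 0.3, 0, 1, 0, 0, 0.3, 0, 1, 0, 0, 0.3, 0, 1, 0, 0, 0.3, 0, 1, 0, 0, 0.12, 0, 1]
}}

```text
time: 19.28
ee_pos: [415.2, 342.3, 82.1]
orientation: [-0.001, 0.608, 0.794, -0.002]
wrist_force: [-0.2, -0.8, -0.8]
gripper_width: 1.001
gripper_force: 0.0
```

>>> {"name": "drive_tool", "arguments": {
  "series": [0, 0, 0, 0, -1, 0, 0, 0, 0, -1, 0, 0, 0, 0, -1, 0, 0, 0, 0, -1, 0, 0, 0, 0, -1, 0, 0, 0, 0, -1, 0, 0, 0, 0, -1]
}}

```text
time: 19.87
ee_pos: [416.5, 342.5, 87.7]
orientation: [-0.001, 0.609, 0.793, -0.0]
wrist_force: [-17.7, -4.3, 9.3]
gripper_width: 0.69
gripper_force: 62.2
```

```bash
python3 q.py
```

```text
yang 15.009557388825257 [416.52959058 342.50266968  87.69398892] [-17.72506006  -4.26817295   9.28633198] [-0.78269579  3.32057291  0.16970678]
```

>>> {"name": "drive_tool", "arguments": {
  "series": [0, 0, 0, 0.5, -1, 0, 0, 0, 0.5, -1, 0, 0, 0, 0, -1]
}}

```text
time: 20.12
ee_pos: [416.6, 342.5, 87.7]
orientation: [-0.001, 0.644, 0.765, -0.0]
wrist_force: [-19.1, -3.8, 10.5]
gripper_width: 0.689
gripper_force: 62.3
```

```bash
python3 q.py
```

```text
yang 9.831554359750825 [416.55211731 342.52175443  87.72540237] [-19.08913331  -3.75059013  10.52278267] [-0.74338062  3.29037461 -0.11905264]
```

The cap still turns at the free-turn torque, so I continue while watching the torque.

>>> {"name": "drive_tool", "arguments": {
  "series": [0, 0, 0, 0.5, -1, 0, 0, 0, 0.5, -1, 0, 0, 0, 0, -1]
}}

```text
time: 20.37
ee_pos: [416.5, 342.5, 87.7]
orientation: [-0.001, 0.677, 0.736, -0.0]
wrist_force: [-17.9, -3.7, 9.4]
gripper_width: 0.693
gripper_force: 62.3
```

```bash
python3 q.py
```

```text
yang 4.831855316952584 [416.53848723 342.54517303  87.71974873] [-17.92142793  -3.66476051   9.3616695 ] [-0.7623395   3.31662627 -0.15899068]
```

>>> {"name": "drive_tool", "arguments": {
  "series": [0, 0, 0, 0.5, -1, 0, 0, 0, 0.5, -1, 0, 0, 0, 0, -1]
}}

```text
time: 20.62
ee_pos: [416.5, 342.5, 87.7]
orientation: [-0.001, 0.708, 0.706, -0.001]
wrist_force: [-17.7, -3.4, 10.8]
gripper_width: 0.69
gripper_force: 62.3
```

```bash
python3 q.py
```

```text
yang -0.1698892943772421 [416.5411962  342.52437257  87.6968621 ] [-17.74232984  -3.35192374  10.75214206] [-0.68727576  3.33757166 -0.14386628]
```

>>> {"name": "drive_tool", "arguments": {
  "series": [0, 0, 0, 0.5, -1, 0, 0, 0, 0.5, -1, 0, 0, 0, 0, -1]
}}

```text
time: 20.87
ee_pos: [416.5, 342.5, 87.7]
orientation: [-0.001, 0.738, 0.675, -0.001]
wrist_force: [-18.6, -4.0, 9.4]
gripper_width: 0.693
gripper_force: 62.3
```

```bash
python3 q.py
```

```text
yang -5.144923226436816 [416.54381595 342.529327    87.72194167] [-18.56999662  -4.02753005   9.38119609] [-0.63536075  3.3372155   0.35487349]
```

>>> {"name": "drive_tool", "arguments": {
  "series": [0, 0, 0, 0.5, -1, 0, 0, 0, 0.5, -1, 0, 0, 0, 0, -1]
}}

```text
time: 21.12
ee_pos: [416.2, 340.8, 87.6]
orientation: [0.001, 0.767, 0.642, -0.002]
wrist_force: [-21.4, -23.8, 18.0]
gripper_width: 0.69
gripper_force: 63.0
```

```bash
python3 q.py
```

```text
yang -10.094436859451974 [416.21753491 340.84792884  87.62942076] [-21.42954201 -23.78617767  17.98105824] [-3.89027789  3.89331446  1.08467899]
```

>>> {"name": "drive_tool", "arguments": {
  "series": [0, 0, 0, 0.5, -1, 0, 0, 0, 0.5, -1, 0, 0, 0, 0, -1]
}}

```text
time: 21.37
ee_pos: [416.1, 340.9, 87.0]
orientation: [0.0, 0.794, 0.608, -0.002]
wrist_force: [-19.5, -20.3, 9.7]
gripper_width: 0.688
gripper_force: 70.2
```

```bash
python3 q.py
```

```text
yang -15.167946724973348 [416.13219677 340.89902163  87.03510323] [-19.46709903 -20.32454195   9.70516892] [-3.19159893  3.23518261 -0.10248247]
```

>>> {"name": "drive_tool", "arguments": {
  "series": [0, 0, 0, 0.5, -1, 0, 0, 0, 0.5, -1, 0, 0, 0, 0, -1]
}}

```text
time: 21.62
ee_pos: [416.0, 340.9, 87.1]
orientation: [0.0, 0.82, 0.572, -0.002]
wrist_force: [-21.4, -19.1, 9.0]
gripper_width: 0.689
gripper_force: 70.2
```

```bash
python3 q.py
```

```text
yang -20.1712468236813 [415.99345253 340.92116148  87.05140627] [-21.35603368 -19.0519569    9.02041172] [-3.14788505  3.47989895 -0.10324637]
```

The stop seems reached near −8°, with slip after that. I release, step aside and check the lug positions numerically.

>>> {"name": "drive_tool", "arguments": {
  "series": [0, 0, 0, 0, 1, 0, 0, 0, 0, 1, 0, 0, 0, 0, 1, 0, 0, 0, 0, 1, 0, 0, -0.3, 0, 1, 0, 0, -0.4, 0, 1, 0, 0, -0.4, 0, 1, 0, 0, -0.2, 0, 1]
}}

```text
time: 22.28
ee_pos: [418.6, 342.7, 220.9]
orientation: [0.0, 0.819, 0.573, 0.003]
wrist_force: [0.9, 0.2, 0.5]
gripper_width: 1.0
gripper_force: 0.0
```

>>> {"name": "drive_tool", "arguments": {
  "series": [-0.38, 0, 0, 0, 1, -0.38, 0, 0, 0, 1, -0.38, 0, 0, 0, 1, -0.38, 0, 0, 0, 1, -0.38, 0, 0, 0, 1, -0.38, 0, 0, 0, 1, -0.38, 0, 0, 0, 1, -0.38, 0, 0, 0, 1]
}}

```text
time: 22.95
ee_pos: [313.0, 56.0, 216.1]
orientation: [0.001, 0.819, 0.574, 0.001]
wrist_force: [1.7, -1.0, 0.8]
gripper_width: 0.998
gripper_force: 0.0
```

```bash
python3 q.py; python3 - <<'E'
from h import *
t=grab('top');s=grab('side');L=open('/dev/null')
np.set_printoptions(linewidth=220)
for n,f,old in(('top',t,'pics/top_601.png'),('side',s,'pics/side_596.png')):
    w=np.array([415,343.5,55,1.]);p=f['world_to_cam']@w;print(n,'axis@55 px',p[0]/p[2]*f['fx']+f['cx'],p[1]/p[2]*f['fy']+f['cy'])
    for a in ('x','y'):
        pass
import glob
T=sorted(glob.glob('pics/top_*.png'),key=lambda q:int(q.split('_')[1][:-4]))[-1];S=sorted(glob.glob('pics/side_*.png'),key=lambda q:int(q.split('_')[1][:-4]))[-1]
o=np.zeros((600,800,3),np.uint8)
def put(n,r,y,x,k,g):
    im=cv2.imread(n)[r[0]:r[1],r[2]:r[3]];im=np.clip(255*(im/255.*g)**.8,0,255).astype(np.uint8);im=cv2.resize(im,None,fx=k,fy=k,interpolation=cv2.INTER_LANCZOS4);o[y:y+im.shape[0],x:x+im.shape[1]]=im[:600-y,:800-x]
for i,n in enumerate(('pics/side_596.png','pics/side_1560.png' ,S)): put(n,(155,188,230,262),0,i*266,8.2,1.7)
for i,n in enumerate(('pics/top_601.png','pics/top_1673.png' if 'pics/top_1673.png' in glob.glob('pics/*') else 'pics/top_1668.png',T)): 
    print(n); 
    try: put(n,(206,240,160,192),290,i*266,8.2,1.7)
    except Exception as e: print(e)
cv2.imwrite('pics/s7.png',o); print(glob.glob('pics/top*'))
E
```

```text
yang -19.97131347500897 [312.95786881  56.00468941 216.10387666] [ 1.72588982 -0.98889096  0.77079364] [-0.02900423 -0.04489463  0.06427234]
top axis@55 px 174.37624465836922 220.73629233998105
side axis@55 px 241.43115355084882 167.13583046936793
pics/top_601.png
pics/top_1673.png
pics/top_2300.png
['pics/top_1555.png', 'pics/top_601.png', 'pics/top_811.png', 'pics/top_400.png', 'pics/top_1673.png', 'pics/top_2300.png', 'pics/top_10.png']
```

View pics/s7.png

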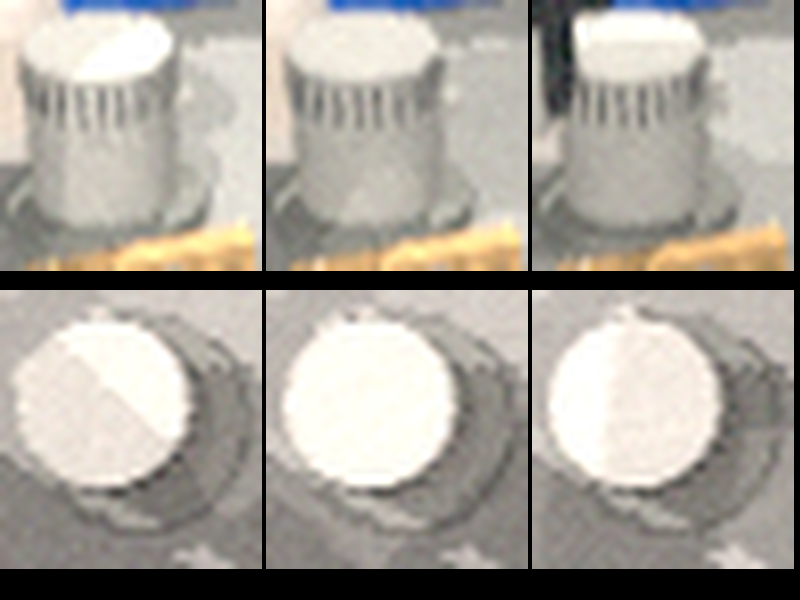

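Frame by frame, top row: the cap lug starts at upper left (18,370). After the first stroke it stood about 22° short, at (330,322) next to the body lug at (365,315). Now there is a single merged lug at (625,313), so the cap is at its stop. I plan the knob push: shut fingers, kept vertical, on the counter-clockwise side of the pointer half of the bar.

```bash
cat > plan.py <<'E'
from dial import *
c=np.array([555.5,-2,82.]);R,H=20.,26.
def pose(th,gap):
    th=np.radians(th);d=np.array([np.sin(th),np.cos(th)]);t=np.array([np.cos(th),-np.sin(th)])
    lean=max(0,t[1])*.7*10
    q=R*d-(8+11+lean+gap)*t
    tip=c+q[0]*r+q[1]*u+H*n;tw=t[0]*r+t[1]*u
    return tip+[0,0,19],np.degrees(np.arctan2(tw[1],tw[0]))
def rows(wps,p=None,x=None):
    o=ctrl.get_obs();qq=o['orientation'];X=2*np.degrees(np.arctan2(qq[2],qq[1])) if x is None else x;P=o['ee_pos'].copy() if p is None else p
    for (T,ang,nr) in wps:
        dang=(X-ang+180)%360-180;dP=(T-P)/nr
        for _ in range(nr):
            a=np.radians(X);ex=np.array([np.cos(a),np.sin(a),0]);ey=np.array([np.sin(a),-np.cos(a),0])
            print([round(float(v),3) for v in (dP@ex/100,dP@ey/100,-dP[2]/100,dang/nr/5)]);X-=dang/nr
        P=T;print('--',T.round(1),round(ang,1))
E
python3 - <<'E'
from plan import *
P,a=pose(-150,10);up=P.copy();up[2]=217
print(P,a);rows([(up,a,16),(P,a,4)])
E
```

```text
[569.37912161 -45.99352566 103.0468716 ] 149.03331660449683
[-0.002, 0.172, -0.0, -0.993]
[-0.017, 0.171, -0.0, -0.993]
[-0.032, 0.169, -0.0, -0.993]
[-0.046, 0.165, -0.0, -0.993]
[-0.06, 0.161, -0.0, -0.993]
[-0.074, 0.155, -0.0, -0.993]
[-0.087, 0.148, -0.0, -0.993]
[-0.1, 0.14, -0.0, -0.993]
[-0.111, 0.131, -0.0, -0.993]
[-0.122, 0.121, -0.0, -0.993]
[-0.132, 0.109, -0.0, -0.993]
[-0.141, 0.098, -0.0, -0.993]
[-0.149, 0.085, -0.0, -0.993]
[-0.156, 0.072, -0.0, -0.993]
[-0.162, 0.058, -0.0, -0.993]
[-0.166, 0.044, -0.0, -0.993]
-- [569.4 -46.  217. ] 149.0
[0.0, 0.0, 0.285, 0.0]
[0.0, 0.0, 0.285, 0.0]
[0.0, 0.0, 0.285, 0.0]
[0.0, 0.0, 0.285, 0.0]
-- [569.4 -46.  103. ] 149.0
```

>>> {"name": "drive_tool", "arguments": {
  "series": [-0.002, 0.172, 0, -0.993, -1, -0.017, 0.171, 0, -0.993, -1, -0.032, 0.169, 0, -0.993, -1, -0.046, 0.165, 0, -0.993, -1, -0.06, 0.161, 0, -0.993, -1, -0.074, 0.155, 0, -0.993, -1, -0.087, 0.148, 0, -0.993, -1, -0.1, 0.14, 0, -0.993, -1]
}}

```text
time: 23.72
ee_pos: [443.6, 8.5, 216.0]
orientation: [0.0, 0.574, 0.819, 0.0]
wrist_force: [-0.2, 0.3, 0.2]
gripper_width: -0.002
gripper_force: 0.0
```

>>> {"name": "drive_tool", "arguments": {
  "series": [-0.111, 0.131, 0, -0.993, -1, -0.122, 0.121, 0, -0.993, -1, -0.132, 0.109, 0, -0.993, -1, -0.141, 0.098, 0, -0.993, -1, -0.149, 0.085, 0, -0.993, -1, -0.156, 0.072, 0, -0.993, -1, -0.162, 0.058, 0, -0.993, -1, -0.166, 0.044, 0, -0.993, -1]
}}

```text
time: 24.38
ee_pos: [572.1, -39.9, 215.8]
orientation: [0.0, 0.262, 0.965, 0.0]
wrist_force: [-0.1, -0.4, 1.2]
gripper_width: 0.002
gripper_force: 0.0
```

>>> {"name": "drive_tool", "arguments": {
  "series": [0, 0, 0, 0, -1, 0, 0, 0.285, 0, -1, 0, 0, 0.285, 0, -1, 0, 0, 0.285, 0, -1, 0, 0, 0, 0, -1]
}}

```text
time: 24.8
ee_pos: [568.8, -39.2, 125.2]
orientation: [-0.003, 0.264, 0.964, -0.0]
wrist_force: [-0.4, 0.3, -1.0]
gripper_width: 0.004
gripper_force: 0.0
```

```bash
python3 q.py; python3 - <<'E'
from plan import *
rows([(*pose(-150,10),1),(*pose(-150,2),1),(*pose(-135,-2),3),(*pose(-120,-2),3),(*pose(-105,-2),3),(*pose(-90,-2),3)])
E
```

```text
yang 59.35562895760819 [568.79140505 -39.16608623 125.24605712] [-0.42765293  0.31904041 -1.01202584] [-0.00839643  0.06288723 -0.02044397]
[-0.04, -0.056, 0.222, 0.064]
-- [569.4 -46.  103. ] 149.0
[0.077, 0.0, -0.023, 0.0]
-- [562.8 -42.1 105.3] 149.0
[0.03, -0.014, 0.0, 0.934]
[0.028, -0.017, 0.0, 0.934]
[0.027, -0.019, 0.0, 0.934]
-- [553.  -41.2 105.3] 135.0
[0.018, -0.016, 0.001, 1.033]
[0.016, -0.017, 0.001, 1.033]
[0.015, -0.019, 0.001, 1.033]
-- [545.9 -40.7 105.1] 119.5
[0.018, -0.017, -0.004, 1.138]
[0.016, -0.019, -0.004, 1.138]
[0.015, -0.02, -0.004, 1.138]
-- [538.7 -38.5 106.2] 102.5
[0.018, -0.018, -0.008, 1.207]
[0.016, -0.02, -0.008, 1.207]
[0.014, -0.021, -0.008, 1.207]
-- [532.2 -34.4 108.5] 84.3
```

>>> {"name": "drive_tool", "arguments": {
  "series": [-0.04, -0.056, 0.1, 0, -1, 0, 0, 0.122, 0, -1, 0.077, 0, -0.023, 0, -1, 0, 0, 0, 0, -1]
}}

```text
time: 25.13
ee_pos: [564.3, -42.7, 110.8]
orientation: [0.0, 0.264, 0.965, -0.0]
wrist_force: [0.6, -1.2, 0.1]
gripper_width: 0.005
gripper_force: 0.2
```

>>> {"name": "drive_tool", "arguments": {
  "series": [0.03, -0.014, 0, 0.934, -1, 0.028, -0.017, 0, 0.934, -1, 0.027, -0.019, 0, 0.934, -1, 0, 0, 0, 0, -1]
}}

```text
time: 25.47
ee_pos: [556.4, -43.6, 111.8]
orientation: [0.003, 0.382, 0.924, -0.001]
wrist_force: [11.5, -13.7, -8.7]
gripper_width: 0.001
gripper_force: 8.4
```

```bash
python3 q.py; python3 - <<'E'
from plan import *
rows([(*pose(-120,-2),3),(*pose(-105,-2),4),(*pose(-90,-2),4)])
grab('top');f=grab('side')
E
```

```text
yang 45.038361249737335 [556.36723073 -43.58643527 111.77526447] [ 11.46852021 -13.65541687  -8.72173116] [-2.23885041 -1.92771097 -0.06267193]
[0.032, -0.018, 0.022, 1.034]
[0.03, -0.021, 0.022, 1.034]
[0.028, -0.023, 0.022, 1.034]
-- [545.9 -40.7 105.1] 119.5
[0.014, -0.013, -0.003, 0.853]
[0.013, -0.014, -0.003, 0.853]
[0.012, -0.015, -0.003, 0.853]
[0.011, -0.016, -0.003, 0.853]
-- [538.7 -38.5 106.2] 102.5
[0.013, -0.014, -0.006, 0.906]
[0.012, -0.015, -0.006, 0.906]
[0.011, -0.016, -0.006, 0.906]
[0.01, -0.016, -0.006, 0.906]
-- [532.2 -34.4 108.5] 84.3
```

Contact made at about 18 N. I continue.

>>> {"name": "drive_tool", "arguments": {
  "series": [0.032, -0.018, 0.015, 1, -1, 0.03, -0.021, 0.015, 1, -1, 0.028, -0.023, 0.015, 1, -1, 0, 0, 0, 0, -1]
}}

```text
time: 25.9
ee_pos: [547.3, -42.7, 109.3]
orientation: [0.006, 0.5, 0.866, -0.001]
wrist_force: [12.0, -30.0, 8.1]
gripper_width: -0.002
gripper_force: 14.5
```

```bash
python3 q.py; python3 - <<'E'
from plan import *
rows([(*pose(-105,-2),4),(*pose(-90,-2),4)])
E
```

```text
yang 29.973488870102372 [547.30143451 -42.73257323 109.2706649 ] [ 12.0205554  -29.96969105   8.07794021] [-4.66089298 -1.94870474 -0.3191942 ]
[0.02, -0.013, 0.008, 0.876]
[0.019, -0.015, 0.008, 0.876]
[0.018, -0.016, 0.008, 0.876]
[0.016, -0.018, 0.008, 0.876]
-- [538.7 -38.5 106.2] 102.5
[0.013, -0.014, -0.006, 0.906]
[0.012, -0.015, -0.006, 0.906]
[0.011, -0.016, -0.006, 0.906]
[0.01, -0.016, -0.006, 0.906]
-- [532.2 -34.4 108.5] 84.3
```

```bash
cat > nose.py <<'E'
from plan import *
def light(f,c=c):
    out={}
    v,uu=np.mgrid[140:250,255:345];P=f['pixels'][140:250,255:345].astype(int)
    for h in(11.,40.):
        L=loc(facept(f,uu,v,c,h),c);R=np.hypot(L[...,0],L[...,1])
        m=(P.min(2)>85)&(R<(30 if h==40 else 46))&(R>(6 if h==40 else 39));q=L[m]
        out[h]=(m.sum(),np.histogram(np.degrees(np.arctan2(q[:,0],q[:,1]))%360,bins=np.arange(0,361,10))[0]) if m.any() else 0
    return out
if __name__=='__main__':
    import glob
    for n in('side','top'):
        L=sorted(glob.glob(f'pics/{n}_*.png'),key=lambda q:int(q.split('_')[1][:-4]));f=load(n)
        for g in(L[0],None):
            if g: f['pixels']=cv2.imread(g)[:,:,::-1]
            else: f=grab(n)
            o=light(f);print(n,g,[ (h,[(int(10*i),int(k)) for i,k in enumerate(o[h][1]) if k]) for h in o if o[h]])
E
python3 nose.py
```

```text
side pics/side_5.png [(11.0, [(0, 6), (10, 6), (20, 2), (30, 2), (40, 5), (50, 5), (60, 6), (70, 6), (80, 5), (90, 9), (100, 7), (110, 6), (120, 5), (130, 8), (140, 5), (150, 6), (160, 7), (170, 7), (180, 6), (190, 7), (200, 6), (210, 7), (220, 6), (230, 6), (240, 7), (250, 6), (260, 8), (270, 6), (280, 8), (290, 6), (300, 7), (310, 4), (320, 6), (330, 6), (340, 5), (350, 5)]), (40.0, [(0, 2), (10, 2), (50, 1), (60, 1), (200, 1), (210, 10), (220, 1), (230, 1), (330, 1), (340, 1), (350, 2)])]
side None [(11.0, [(50, 3), (60, 6), (70, 6), (80, 5), (90, 9), (100, 7), (110, 6), (120, 5), (130, 8), (140, 5), (150, 6), (160, 6), (170, 7), (180, 6), (190, 7), (200, 7), (210, 7), (220, 6), (230, 6), (240, 7), (250, 6), (260, 8), (270, 6), (280, 8), (290, 6), (300, 5)]), (40.0, [(100, 1), (110, 1), (130, 1), (140, 1), (150, 2), (160, 5), (170, 7), (180, 8), (270, 4)])]
top pics/top_10.png [(11.0, [(0, 1), (10, 3), (20, 2), (30, 3), (40, 5), (50, 4), (60, 4), (70, 6), (80, 5), (90, 5), (100, 3), (110, 5), (120, 3), (130, 4), (140, 5), (150, 4), (160, 4), (170, 4), (180, 3), (190, 1), (200, 4),
[... 199 characters left out ...]
110, 5), (120, 7), (130, 5), (140, 5), (150, 6), (160, 4), (170, 5), (180, 5), (190, 5), (200, 1), (210, 6), (220, 4), (230, 1), (240, 2), (250, 1)])]
top None [(11.0, [(0, 4), (10, 6), (20, 4), (30, 4), (40, 5), (50, 4), (60, 4), (70, 6), (80, 2), (90, 5), (100, 3), (110, 5), (120, 1), (150, 3), (170, 1), (180, 1), (190, 3), (200, 5), (210, 4), (220, 4), (230, 4), (240, 5), (250, 4), (260, 4), (270, 6), (280, 5), (290, 4), (300, 5), (310, 4), (320, 5), (330, 4), (340, 6), (350, 5)]), (40.0, [(0, 1), (10, 2), (20, 5), (30, 3), (60, 1), (70, 2), (80, 2), (90, 1), (110, 1), (120, 1), (140, 2), (150, 5), (190, 1), (200, 5), (210, 2), (220, 2), (230, 3), (240, 3), (270, 3), (280, 1), (350, 1)])]
```

The white line on the bar (h=40) now stands at about 275°; it was 215° at the start, and the target is about 343°. I refit the contact offset from this and continue.

```bash
cat > fit.py <<'E'
from plan import *
import sys
th0=float(sys.argv[1]);o=ctrl.get_obs();tip=o['ee_pos']-[0,0,19];q=loc(tip,c)
for hh in(0,8): # offsets at tip and 8 mm higher along finger
    z=tip+[0,0,hh];q=loc(z,c);th=np.radians(th0);d=np.array([np.sin(th),np.cos(th)]);t=np.array([np.cos(th),-np.sin(th)])
    print('up',hh,'local',q.round(1),'along bar',(q[:2]@d).round(1),'behind',-(q[:2]@t).round(1))
E
python3 fit.py 275
```

```text
up 0 local [ -4.2 -29.1  30.5] along bar 1.6 behind 29.4
up 8 local [ -4.2 -24.6  37. ] along bar 2.0 behind 24.8
```

The contact slid close to the axis. I reposition further out along the bar.

```bash
sed -i 's/R,H=20.,26./R,H=24.,27./' plan.py; python3 - <<'E'
from plan import *
P,a=pose(-85,10);o=ctrl.get_obs();B=o['ee_pos']-12*u*[1,1,0]+[0,0,2]
rows([(B,120.,2),(P,a,8),(*pose(-85,2),2)])
E
```

```text
[-0.04, -0.029, -0.01, 0.029]
[-0.04, -0.029, -0.01, 0.029]
-- [546.3 -52.5 111.2] 120.0
[0.025, -0.017, 0.009, 1.044]
[0.023, -0.02, 0.009, 1.044]
[0.021, -0.022, 0.009, 1.044]
[0.019, -0.023, 0.009, 1.044]
[0.017, -0.025, 0.009, 1.044]
[0.015, -0.027, 0.009, 1.044]
[0.012, -0.028, 0.009, 1.044]
[0.01, -0.029, 0.009, 1.044]
-- [524.3 -42.3 103.8] 78.3
[0.033, -0.0, -0.023, 0.0]
[0.033, -0.0, -0.023, 0.0]
-- [525.7 -35.8 108.3] 78.3
```

>>> {"name": "drive_tool", "arguments": {
  "series": [-0.04, -0.029, -0.01, 0, -1, -0.04, -0.029, -0.01, 0, -1, 0.025, -0.017, 0.009, 1, -1, 0.023, -0.02, 0.009, 1, -1, 0.021, -0.022, 0.009, 1, -1, 0.019, -0.023, 0.009, 1, -1, 0.017, -0.025, 0.009, 1, -1, 0.015, -0.027, 0.009, 1, -1]
}}

```text
time: 26.67
ee_pos: [526.8, -41.7, 103.0]
orientation: [0.0, 0.706, 0.708, 0.0]
wrist_force: [0.9, 0.1, -0.2]
gripper_width: -0.002
gripper_force: 0.0
```

>>> {"name": "drive_tool", "arguments": {
  "series": [0.012, -0.028, 0.009, 1, -1, 0.01, -0.029, 0.009, 1, -1, 0, 0, 0, 0, -1]
}}

```text
time: 26.92
ee_pos: [521.2, -39.5, 101.3]
orientation: [0.001, 0.765, 0.644, 0.0]
wrist_force: [0.4, -2.4, 0.4]
gripper_width: 0.001
gripper_force: 1.3
```

```bash
python3 q.py; python3 nose.py | grep None; python3 fit.py 275; python3 - <<'E'
from plan import *
rows([(*pose(-85,0),2),(*pose(-70,-2),4),(*pose(-55,-2),4)])
E
```

```text
yang -9.860427524426214 [521.2015607  -39.46168883 101.26063135] [ 0.39056202 -2.4256803   0.43845656] [-0.4424492  -0.08824865  0.01330811]
side None [(11.0, [(0, 2), (10, 2), (40, 2), (50, 3), (60, 6), (70, 6), (80, 5), (90, 9), (100, 7), (110, 6), (120, 5), (130, 8), (140, 5), (150, 7), (160, 7), (170, 7), (180, 6), (190, 7), (200, 7), (210, 7), (220, 5), (230, 4), (240, 1), (250, 2), (260, 5), (270, 4), (280, 2), (320, 2)]), (40.0, [(0, 2), (240, 2)])]
top None [(11.0, [(0, 3), (10, 4), (20, 4), (30, 4), (40, 5), (50, 4), (60, 4), (70, 6), (80, 4), (90, 4), (100, 3), (110, 5), (120, 3), (130, 4), (140, 5), (150, 4), (160, 4), (170, 5), (190, 3), (200, 1), (210, 1), (220, 2), (240, 5), (250, 4), (260, 4), (270, 6), (280, 5), (290, 5), (300, 5), (310, 4), (320, 5), (330, 4), (340, 6), (350, 4)]), (40.0, [(0, 6), (10, 6), (20, 6), (30, 6), (40, 7), (50, 6), (60, 6), (70, 6), (80, 7), (90, 6), (100, 7), (110, 7), (120, 8), (130, 5), (140, 7), (150, 6), (160, 6), (170, 6), (180, 6), (190, 5), (200, 2), (220, 1), (230, 3), (240, 1), (270, 1), (280, 2), (290, 2), (300, 4), (310, 2), (320, 1), (330, 3), (340, 4), (350, 5)])]
up 0 local [-30.2 -33.3  23.5] along bar 27.2 behind 35.8
up 8 local [-30.2 -28.7  30. ] along bar 27.6 behind 31.2
[0.03, 0.018, -0.042, 0.232]
[0.03, 0.018, -0.042, 0.232]
-- [526.  -34.2 109.5] 78.3
[0.019, -0.013, -0.014, 0.893]
[0.018, -0.015, -0.014, 0.893]
[0.017, -0.016, -0.014, 0.893]
[0.015, -0.017, -0.014, 0.893]
-- [522.4 -25.8 115.1] 60.4
[0.015, -0.012, -0.013, 0.828]
[0.014, -0.013, -0.013, 0.828]
[0.013, -0.014, -0.013, 0.828]
[0.012, -0.015, -0.013, 0.828]
-- [521.  -18.1 120.3] 43.8
```

>>> {"name": "drive_tool", "arguments": {
  "series": [0.03, 0.018, -0.042, 0, -1, 0.03, 0.018, -0.042, 0, -1, 0.019, -0.013, -0.014, 0.9, -1, 0.018, -0.015, -0.014, 0.9, -1, 0.017, -0.016, -0.014, 0.9, -1, 0.015, -0.017, -0.014, 0.9, -1, 0, 0, 0, 0, -1]
}}

```text
time: 27.6
ee_pos: [521.9, -25.6, 114.8]
orientation: [0.0, 0.856, 0.517, -0.0]
wrist_force: [-1.7, -2.0, -0.9]
gripper_width: 0.003
gripper_force: 1.3
```

```bash
python3 q.py; python3 nose.py | grep 'side None'; python3 fit.py 290; python3 - <<'E'
from plan import *
rows([(*pose(-55,-2),4),(*pose(-40,-2),4)])
E
```

```text
yang -27.689801501268533 [521.89368838 -25.61448705 114.78103105] [-1.67812785 -2.04456594 -0.85641922] [-0.41309778  0.12561465  0.02727205]
side None [(11.0, [(20, 3), (30, 5), (40, 6), (50, 3), (60, 6), (70, 6), (80, 5), (90, 9), (100, 7), (110, 6), (120, 5), (130, 8), (140, 5), (150, 6), (160, 7), (170, 7), (180, 6), (190, 7), (200, 7), (210, 7), (220, 6), (230, 6), (240, 7), (250, 6), (260, 8), (270, 2), (280, 2), (300, 1)]), (40.0, [(30, 2), (40, 1), (50, 2), (260, 2), (270, 2), (280, 2), (300, 2), (310, 1), (320, 1)])]
up 0 local [-31.  -14.3  26.6] along bar 24.3 behind 24.0
up 8 local [-31.   -9.7  33.2] along bar 25.8 behind 19.7
[0.016, -0.011, -0.014, 0.941]
[0.015, -0.012, -0.014, 0.941]
[0.014, -0.013, -0.014, 0.941]
[0.013, -0.014, -0.014, 0.941]
-- [521.  -18.1 120.3] 43.8
[0.016, -0.011, -0.014, 0.749]
[0.015, -0.012, -0.014, 0.749]
[0.014, -0.013, -0.014, 0.749]
[0.014, -0.014, -0.014, 0.749]
-- [522.6 -10.5 125.7] 28.9
```

>>> {"name": "drive_tool", "arguments": {
  "series": [0.016, -0.011, -0.014, 0.94, -1, 0.015, -0.012, -0.014, 0.94, -1, 0.014, -0.013, -0.014, 0.94, -1, 0.013, -0.014, -0.014, 0.94, -1, 0.016, -0.011, -0.014, 0.75, -1, 0.015, -0.012, -0.014, 0.75, -1, 0, 0, 0, 0, -1]
}}

```text
time: 28.28
ee_pos: [521.9, -14.2, 122.9]
orientation: [-0.0, 0.951, 0.31, -0.0]
wrist_force: [-1.2, -1.7, -1.0]
gripper_width: 0.002
gripper_force: 0.9
```

>>> {"name": "drive_tool", "arguments": {
  "series": [-0.1, 0, -0.1, 0, -1, -0.1, 0, -0.3, 0, -1, 0, 0, -0.4, 0, -1, 0, 0, -0.4, 0, -1, 0, 0, -0.1, 0, -1, 0, 0, 0, 0, -1]
}}

```text
time: 28.78
ee_pos: [506.3, -26.7, 257.2]
orientation: [0.002, 0.95, 0.312, 0.003]
wrist_force: [-0.2, 0.5, -0.5]
gripper_width: -0.001
gripper_force: 0.0
```

```bash
python3 q.py; python3 nose.py | grep 'None';python3 - <<'E'
from plan import *
s=load('side');a=s['pixels'][175:250,275:345];t=load('top');b=t['pixels'][140:210,255:325]
o=np.zeros((560,800,3),np.uint8)
A=cv2.resize(a,None,fx=5.7,fy=5.7,interpolation=cv2.INTER_CUBIC);B=cv2.resize(b,None,fx=5.6,fy=5.6,interpolation=cv2.INTER_CUBIC)
o[:A.shape[0],:A.shape[1]]=A;o[:B.shape[0],400:400+B.shape[1]]=B;cv2.imwrite('pics/s8.png',o[:,:,::-1])
E
```

```text
yang -53.68309497014654 [506.3005128  -26.66595417 257.18347842] [-0.21430237  0.51658733 -0.49632286] [ 0.00061622 -0.0378041  -0.02200037]
side None [(11.0, [(0, 6), (10, 6), (20, 5), (30, 5), (40, 6), (50, 5), (60, 6), (70, 6), (80, 5), (90, 9), (100, 7), (110, 6), (120, 5), (130, 8), (140, 5), (150, 6), (160, 7), (170, 7), (180, 6), (190, 7), (200, 7), (210, 7), (220, 6), (230, 6), (240, 7), (250, 6), (260, 8), (270, 6), (280, 8), (290, 6), (300, 7), (310, 4), (320, 6), (330, 6), (340, 3), (350, 5)]), (40.0, [(0, 2), (10, 2), (20, 1), (30, 2), (40, 1), (50, 2), (60, 1), (320, 11), (330, 2), (340, 1), (350, 2)])]
top None [(11.0, [(0, 4), (10, 6), (20, 4), (30, 4), (40, 5), (50, 4), (60, 4), (70, 3), (80, 4), (90, 5), (100, 3), (110, 5), (120, 3), (130, 3), (140, 1), (160, 2), (170, 2), (190, 3), (210, 1), (240, 1), (300, 4), (310, 4), (320, 5), (330, 4), (340, 6), (350, 5)]), (40.0, [(0, 1), (30, 2), (40, 2), (50, 4), (60, 3), (70, 2), (80, 6), (90, 4), (100, 3), (110, 4), (120, 4), (130, 1), (170, 5), (180, 5), (220, 1), (230, 2), (240, 2), (250, 2), (260, 1), (270, 2), (280, 1), (290, 2), (300, 2), (310, 1), (320, 5), (330, 2), (340, 3), (350, 3)])]
```

The line stands at about 325°, some 17° short. I measure the line direction and the mark direction precisely.

```bash
cat > fine.py <<'E'
from plan import *
f=load('side')
def centre_from(img):pass
def run(P,tag):
    v,uu=np.mgrid[180:245,280:340];S=P[180:245,280:340].astype(int);W=S.min(2)
    L=loc(facept(f,uu,v,c,40.),c);R=np.hypot(L[...,0],L[...,1])
    m=((W>75)&(R<36)).astype(np.uint8);k,l,st,_=cv2.connectedComponentsWithStats(m,connectivity=8)
    for i in range(1,k):
        if 5<=st[i,4]<40:
            q=L[l==i][:,:2];w=W[l==i].astype(float);mu=(q*w[:,None]).sum(0)/w.sum();e=np.linalg.svd((q-mu)*np.sqrt(w)[:,None])[2][0]
            e=e*np.sign(e@mu);print(tag,'line n',st[i,4],'mid',mu.round(1),'dir',np.degrees(np.arctan2(e[0],e[1])).round(1)%360,'pos ang',np.degrees(np.arctan2(*mu)).round(1)%360,'px',uu[l==i].mean().round(1),v[l==i].mean().round(1),'off-axis',(mu@[e[1],-e[0]]).round(1))
    Lm=loc(facept(f,uu,v,c,11.),c);R=np.hypot(Lm[...,0],Lm[...,1]);M=(S.max(2)<110)&(R>42)&(R<60)&(Lm[...,1]>20);l=cv2.connectedComponentsWithStats(M.astype(np.uint8));
    for i in range(1,l[0]):
        if l[2][i,4]>3:
            q=Lm[l[1]==i][:,:2];mu=q.mean(0);print(tag,'dark n',len(q),mu.round(1),np.degrees(np.arctan2(*mu)).round(1)%360,'px',uu[l[1]==i].mean(),v[l[1]==i].mean())
    # knob+ring centre: ring outer edge extents on h=6
if __name__=='__main__':
    run(cv2.imread('pics/side_5.png')[:,:,::-1],'start');run(f['pixels'],'now')
E
python3 fine.py; python3 - <<'E'
from plan import *
o=ctrl.get_obs();P,a=pose(-36,10);U=P.copy();U[2]=200
rows([(U,a,4),(P,a,4),(*pose(-36,0),2)])
E
```

```text
start line n 17 mid [ -8.7 -12.2] dir 214.0 pos ang 215.5 px 307.0 209.0 off-axis 0.4
start dark n 9 [-14.1  47.2] 343.4 px 301.55555555555554 193.33333333333334
start dark n 5 [22.2 37.3] 30.8 px 315.0 195.8
now dark n 13 [-14.6  46.6] 342.6 px 301.38461538461536 193.53846153846155
[0.035, -0.015, 0.133, 0.557]
[0.034, -0.016, 0.133, 0.557]
[0.033, -0.018, 0.133, 0.557]
[0.033, -0.019, 0.133, 0.557]
-- [513.3 -13.4 200. ] 25.1
[0.0, 0.0, 0.192, 0.0]
[0.0, 0.0, 0.192, 0.0]
[0.0, 0.0, 0.192, 0.0]
[0.0, 0.0, 0.192, 0.0]
-- [513.3 -13.4 123.1] 25.1
[0.047, -0.0, -0.017, 0.0]
[0.047, -0.0, -0.017, 0.0]
-- [521.8  -9.4 126.5] 25.1
```

View pics/s8.png

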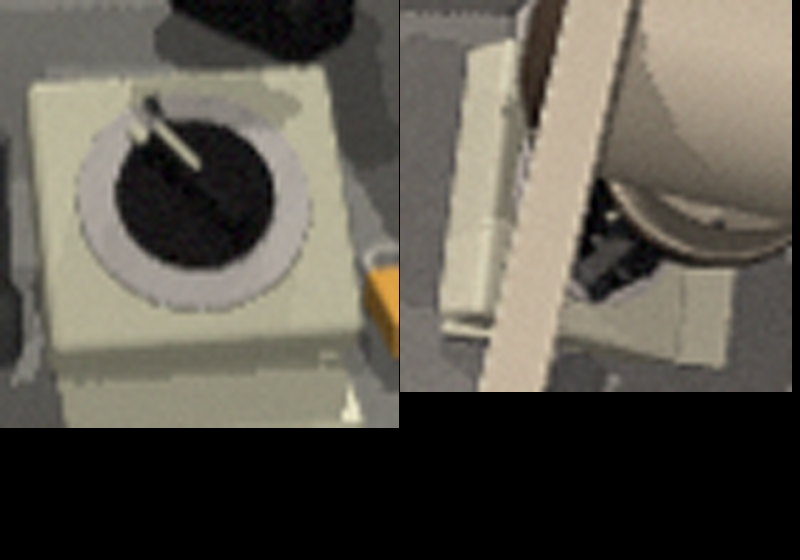

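The side view shows the line from (200,165) to (155,115), the nose at (138,135) and the mark at (150,103). The pointer is a little short, counter-clockwise of the mark.

```bash
sed -i 's/(R<36)/(R<29)/;s/W>75/W>95/' fine.py; python3 fine.py; python3 - <<'E'
from plan import *
f=load('side')
a=loc(facept(f,310.1,203.9,c,40.),c);b=loc(facept(f,302.2,195.2,c,40.),c);d=b-a;print(a,b,np.degrees(np.arctan2(d[0],d[1])))
for x in((299.2,198.7),(301.3,193.1)):
    q=loc(facept(f,*x,c,11.),c);print(q,np.degrees(np.arctan2(q[0],q[1])),np.hypot(*q[:2]))
E
```

```text
start line n 5 mid [ 1.4 28.1] dir 273.8 pos ang 2.9 px 309.0 195.0 off-axis 28.2
start line n 15 mid [ -8.7 -12.2] dir 213.7 pos ang 215.4 px 307.0 209.0 off-axis 0.4
start dark n 9 [-14.1  47.2] 343.4 px 301.55555555555554 193.33333333333334
start dark n 5 [22.2 37.3] 30.8 px 315.0 195.8
now line n 5 mid [ 1.4 28.1] dir 273.8 pos ang 2.8 px 309.0 195.0 off-axis 28.2
now line n 14 mid [-8.7 12.9] dir 323.6 pos ang 326.1 px 306.0 200.5 off-axis 0.7
now dark n 13 [-14.6  46.6] 342.6 px 301.38461538461536 193.53846153846155
[ 1.37196554  2.03640505 40.        ] [-16.96547342  28.7770738   40.        ] -34.44041808145175
[-22.29071102  31.5515795   11.        ] -35.24062440288329 38.63130811743347
[-14.69734895  47.98070859  11.        ] -17.030763027706346 50.18127602300255
```

Now about 325°, target 343°, so +18°. I go back in and push most of it.

>>> {"name": "drive_tool", "arguments": {
  "series": [0.035, -0.015, 0.133, 0.557, -1, 0.034, -0.016, 0.133, 0.557, -1, 0.033, -0.018, 0.133, 0.557, -1, 0.033, -0.019, 0.133, 0.557, -1, -0.05, 0, 0.192, 0, -1, 0, 0, 0.192, 0, -1, 0, 0, 0.192, 0, -1, 0, 0, 0.17, 0, -1]
}}

```text
time: 29.55
ee_pos: [507.8, -15.3, 122.6]
orientation: [-0.001, 0.976, 0.217, -0.001]
wrist_force: [-0.5, -0.2, -1.0]
gripper_width: -0.002
gripper_force: 0.0
```

>>> {"name": "drive_tool", "arguments": {
  "series": [0, 0, 0, 0, -1, 0, 0, 0, 0, -1]
}}

```text
time: 29.72
ee_pos: [508.1, -15.3, 124.0]
orientation: [-0.001, 0.976, 0.217, -0.001]
wrist_force: [-0.4, -0.1, -0.3]
gripper_width: 0.0
gripper_force: 0.0
```

```bash
python3 q.py; python3 fit.py 325; python3 - <<'E'
from plan import *
rows([(*pose(-40,-2),4),(*pose(-30,-2),4)])
E
```

```text
yang -64.98087489306593 [508.1409647  -15.29650932 123.99267296] [-0.38389482 -0.05256012 -0.28400344] [0.0258074  0.01865665 0.0207933 ]
up 0 local [-45.8  -1.5  29.1] along bar 25.1 behind 38.4
up 8 local [-45.8   3.1  35.7] along bar 28.8 behind 35.7
[0.038, 0.005, -0.004, -0.192]
[0.038, 0.005, -0.004, -0.192]
[0.038, 0.006, -0.004, -0.192]
[0.038, 0.006, -0.004, -0.192]
-- [522.6 -10.5 125.7] 28.9
[0.011, -0.007, -0.009, 0.46]
[0.011, -0.007, -0.009, 0.46]
[0.011, -0.008, -0.009, 0.46]
[0.01, -0.008, -0.009, 0.46]
-- [525.2  -5.9 129.2] 19.7
```

>>> {"name": "drive_tool", "arguments": {
  "series": [0.038, 0.005, -0.004, 0, -1, 0.038, 0.005, -0.004, 0, -1, 0.038, 0.006, -0.004, 0, -1, 0.038, 0.006, -0.004, 0, -1, 0.011, -0.007, -0.009, 0.3, -1, 0.011, -0.007, -0.009, 0.3, -1, 0.011, -0.008, -0.009, 0.3, -1, 0, 0, 0, 0, -1]
}}

```text
time: 30.38
ee_pos: [526.2, -7.5, 129.7]
orientation: [0.0, 0.984, 0.177, 0.0]
wrist_force: [-2.0, -1.5, -0.7]
gripper_width: 0.005
gripper_force: 0.9
```

```bash
python3 q.py; python3 - <<'E'
from fine import *
f=grab('side');run(f['pixels'],'now')
E
```

```text
yang -69.60397520090261 [526.24324075  -7.47527363 129.67477867] [-2.00002639 -1.50600569 -0.71612433] [-0.24956643  0.23731462 -0.02931249]
now line n 10 mid [-6.  16.1] dir 338.1 pos ang 339.7 px 306.8 199.3 off-axis 0.5
now dark n 100 [-17.5  46.3] 339.2 px 300.33 193.73
```

At about 339°, so about 4° more, which is a push of about 1.7 mm.

>>> {"name": "drive_tool", "arguments": {
  "series": [0.017, 0, 0, 0, -1, 0, 0, 0, 0, -1, 0, 0, 0, 0, -1]
}}

```text
time: 30.68
ee_pos: [527.6, -7.0, 129.5]
orientation: [0.0, 0.984, 0.178, 0.0]
wrist_force: [-2.1, -1.3, 1.8]
gripper_width: -0.0
gripper_force: 1.4
```

>>> {"name": "drive_tool", "arguments": {
  "series": [-0.1, 0, 0, 0, -1, -0.15, 0, -0.2, 0, -1, 0, 0, -0.4, 0, -1, 0, 0, -0.4, 0, -1, -0.2, 0, -0.2, 0, -1, -0.2, 0, 0, 0, -1, 0, 0, 0, 0, -1]
}}

```text
time: 31.27
ee_pos: [464.6, -30.4, 250.9]
orientation: [0.001, 0.984, 0.178, 0.001]
wrist_force: [0.3, -0.1, -0.8]
gripper_width: 0.002
gripper_force: 0.0
```

```bash
python3 q.py; python3 - <<'E'
from fine import *
f=grab('side');run(f['pixels'],'now')
for x in f['pixels'][188:202,294:314].max(2): print(*x)
E
```

```text
yang -69.54971491457503 [464.60109421 -30.4107237  250.86513344] [ 0.31241928 -0.06681175 -0.8418086 ] [-0.01687146 -0.0143144  -0.01976468]
now line n 11 mid [11.4 23.9] dir 296.8 pos ang 25.5 px 313.0 196.3 off-axis 26.5
now line n 13 mid [-4.7 15.5] dir 339.4 pos ang 343.2 px 307.3 199.5 off-axis 1.1
now dark n 11 [-14.6  47.5] 342.9 px 301.3636363636364 193.27272727272728
133 131 111 128 134 131 131 133 144 140 140 150 154 169 159 157 175 177 175 175
160 158 129 155 162 165 161 160 159 153 153 159 179 187 185 184 182 181 181 182
150 148 145 146 149 148 148 148 142 147 152 170 186 185 182 180 190 185 184 183
146 148 145 149 146 147 134 125 113 140 150 179 173 175 177 179 181 179 180 179
145 149 150 150 149 145 94 50 84 132 138 170 167 167 170 169 163 161 169 177
147 151 148 146 142 135 82 48 48 124 148 169 169 168 169 168 167 166 172 172
149 151 143 139 130 131 99 74 91 104 157 167 150 143 167 165 171 168 171 172
146 142 134 130 131 136 130 110 140 106 113 165 102 54 140 146 148 152 158 170
140 132 132 135 137 134 131 116 128 69 30 158 141 41 49 53 77 78 111 143
132 131 133 138 137 128 127 96 74 17 27 87 180 73 31 24 23 26 27 46
135 137 137 139 137 112 108 45 33 13 27 32 157 142 71 22 22 25 24 26
134 135 137 136 120 64 19 25 10 9 14 25 83 181 106 31 25 23 22 23
137 134 135 126 67 21 10 20 17 16 19 23 31 156 140 68 24 29 22 26
137 134 134 92 29 17 11 20 18 11 14 19 25 87 166 141 38 22 26 25
```

```bash
python3 - <<'E'
from fine import *
def ln(P,side):
    S=P.astype(float).min(2);pts_=[]
    for v in range(*side):
        row=S[v,296:318].copy();
        j=row[6:].argmax()+6 if True else 0
        pts_.append((v,row))
    return pts_
S=f['pixels'].astype(float).min(2)
a=[];x=308.
for v in range(205,195,-1):
    lo=int({True:0}[True]);
    # follow line upward
    xs=np.arange(round(x)-3,round(x)+4) if a else np.arange(305,315)
    w=np.clip(S[v,xs]-60,0,None)
    if w.sum()<20: continue
    x=(w*xs).sum()/w.sum();a.append((x,v))
a=np.array(a);print(a.round(1).tolist())
L=loc(facept(f,a[:,0],a[:,1],c,40.),c)[:,:2];k,b=np.polyfit(L[:,1],L[:,0],1);print('dir',np.degrees(np.arctan(k)),'r at u=0',b,L.round(1).tolist())
print('mark at',-14.6-b,47.5,np.degrees(np.arctan2(-14.6-b,47.5)), 'r-center shift',b)
for v in range(198,208):print(v,*S[v,300:316].astype(int))
E
```

```text
[[309.1, 203.0], [308.7, 202.0], [308.3, 201.0], [307.5, 200.0], [307.2, 199.0], [306.4, 198.0], [305.9, 197.0], [305.5, 196.0]]
dir -20.56123751616745 r at u=0 1.1146326458862523 [[-0.9, 4.8], [-1.8, 7.8], [-2.5, 10.8], [-4.4, 13.8], [-4.9, 16.8], [-6.4, 19.8], [-7.7, 22.8], [-8.5, 25.8]]
mark at -15.714632645886251 47.5 -18.30599039187429 r-center shift 1.1146326458862523
198 99 40 28 12 20 29 131 118 59 21 19 25 22 24 17 22
199 15 24 3 4 10 24 69 150 90 27 24 20 20 20 21 21
200 5 19 12 13 13 21 27 130 118 60 21 26 18 20 21 14
201 2 16 12 0 8 12 22 73 139 117 37 16 23 23 22 18
202 14 12 14 15 8 3 18 28 107 149 64 20 25 21 19 19
203 19 19 23 18 1 12 14 20 73 132 88 26 24 18 18 20
204 18 15 20 24 17 11 8 15 25 45 69 30 25 9 16 22
205 17 26 21 22 17 9 4 20 24 26 21 19 24 15 19 14
206 21 21 20 22 18 14 19 16 16 21 24 23 21 22 24 18
207 10 16 25 20 23 21 10 5 22 18 26 20 19 19 23 24
```

Slope gives −20.6° and position −16.8°, against the mark at −17 to −18°: within tolerance. I cross-check from the top camera with the arm out of the way.

>>> {"name": "drive_tool", "arguments": {
  "series": [0, 0.35, 0, 0, -1, 0, 0.35, 0, 0, -1, 0, 0.35, 0, 0, -1, 0, 0.35, 0, 0, -1, 0, 0.35, 0, 0, -1, 0, 0.35, 0, 0, -1, 0, 0, 0, 0, -1]
}}

```text
time: 31.9
ee_pos: [541.0, -231.2, 247.4]
orientation: [-0.0, 0.984, 0.176, -0.001]
wrist_force: [0.0, -0.0, 0.4]
gripper_width: 0.001
gripper_force: 0.0
```

```bash
python3 - <<'E'
from plan import *
f=grab('top');S=f['pixels'].astype(int)
print('cols 272..304');
for v in range(164,190): print(v,*S[v,272:304].min(2))
g=cv2.imread('pics/top_10.png')
for nm,x in(('mark0',(279.1,176.8)),('c',(290.5,175.5))):
    q=loc(facept(f,*x,c,11.),c);print(nm,q)
E
```

```text
cols 272..304Traceback (most recent call last):
  File "<stdin>", line 4, in <module>
    return umr_minimum(a, axis, None, out, keepdims, initial, where)
numpy.exceptions.AxisError: axis 2 is out of bounds for array of dimension 2
```

```bash
python3 - <<'E'
from plan import *
f=load('top');S=f['pixels'].astype(int).min(2)
print('cols 272..304');
for v in range(166,188): print(v,*S[v,272:304])
E
```

```text
cols 272..304
166 150 115 120 124 97 149 129 119 124 126 123 122 69 8 4 16 15 4 6 0 13 1 12 13 5 3 3 69 98 104 110 100
167 153 114 115 122 130 158 129 117 126 127 125 80 29 6 8 15 20 12 0 6 8 0 11 8 12 10 6 0 89 101 101 99
168 148 131 121 122 135 141 118 120 124 128 102 46 12 15 0 15 10 10 2 10 0 2 0 2 0 5 6 6 44 92 98 105
169 158 130 121 119 146 146 124 118 119 127 86 36 16 1 4 9 12 5 12 24 14 0 10 14 2 9 8 8 1 83 102 103
170 160 129 124 127 157 132 123 121 120 124 73 21 15 4 9 9 5 15 12 0 5 7 8 0 6 12 0 1 0 39 87 99
171 157 128 118 130 153 131 120 120 126 104 52 1 6 4 19 4 18 2 7 1 3 10 15 9 10 8 7 10 2 1 24 9
172 155 130 116 132 163 136 117 121 124 106 50 0 15 20 14 8 3 3 4 21 13 5 6 11 12 13 4 8 12 0 0 6
173 137 127 121 137 152 133 125 122 127 106 50 11 12 12 14 5 21 20 7 12 0 0 16 12 8 22 18 7 19 17 17 9
174 119 119 121 140 156 133 125 125 122 86 38 7 9 12 11 21 21 10 27 24 32 32 40 52 58 78 65 30 11 4 13 3
175 116 93 116 124 148 132 120 122 108 78 42 20 35 23 2 8 11 8 49 81 101 109 97 97 82 59 41 15 6 14 12 18
176 110 100 98 126 141 86 41 35 53 101 89 97 129 80 9 0 14 16 0 81 6
[... 412 characters left out ...]
 104 91 94 102 107 129 104 93 98 100 95 49 11 7 9 16 15 0 3 16 6 5 10 7 4 1 12 14 3 4 104 123
182 99 96 96 102 91 126 105 94 98 100 101 70 32 4 12 4 19 11 6 1 4 5 6 3 0 17 4 0 3 55 110 118
183 95 90 98 99 97 127 123 93 94 98 95 105 56 1 14 0 0 22 6 22 18 19 11 2 7 0 8 4 0 80 114 113
184 94 97 101 98 94 108 119 107 98 100 99 102 69 31 6 17 0 0 12 10 5 7 7 0 0 4 0 12 46 110 119 114
185 95 96 96 98 101 100 112 115 101 91 97 99 101 71 32 1 18 0 14 20 14 9 9 16 0 1 12 51 110 118 118 119
186 95 98 96 101 96 99 100 117 103 93 99 99 98 102 85 47 21 0 0 8 12 14 12 7 13 1 42 99 116 115 116 114
187 100 101 98 102 98 98 98 99 104 96 93 101 98 96 99 97 75 36 17 13 10 19 15 22 55 69 84 114 117 113 115 114
```

```bash
python3 - <<'E'
from plan import *
f=load('top');S=f['pixels'].astype(float).min(2)
def ce(x0,x1,y0,y1,fn):
    v,u_=np.mgrid[y0:y1,x0:x1];w=np.clip(fn(S[y0:y1,x0:x1]),0,None);return (w*u_).sum()/w.sum(),(w*v).sum()/w.sum()
mk=ce(276,281,175,179,lambda a:95-a)
ns=ce(283,287,174,180,lambda a:a-25)
ln=ce(289,300,173,178,lambda a:a-28)
for nm,x,h in(('mark',mk,11.),('nose',ns,11.),('line',ln,40.)):
    q=loc(facept(f,*x,c,h),c)[:2];print(nm,np.round(x,2),q.round(1))
    for dc in((0,0),(0,3),(0,5),(1,4)):
        p=q-np.array(dc);print('   c',dc,np.degrees(np.arctan2(*p)).round(1),np.hypot(*p).round(1))
E
```

```text
mark [278.77 176.58] [-15.2  50.9]
   c (0, 0) -16.6 53.2
   c (0, 3) -17.6 50.3
   c (0, 5) -18.3 48.4
   c (1, 4) -19.1 49.7
nose [283.8  176.63] [-11.4  32.8]
   c (0, 0) -19.2 34.7
   c (0, 3) -21.0 31.9
   c (0, 5) -22.3 30.0
   c (1, 4) -23.3 31.3
line [293.97 174.95] [-6.2 18.7]
   c (0, 0) -18.5 19.7
   c (0, 3) -21.7 16.9
   c (0, 5) -24.5 15.1
   c (1, 4) -26.2 16.4
```

Both views say the pointer is about 3° short, around 2.3 mm. It is inside tolerance, but I nudge it 1.3 mm further for margin.

>>> {"name": "drive_tool", "arguments": {
  "series": [0, -0.35, 0, 0, -1, 0, -0.35, 0, 0, -1, 0, -0.35, 0, 0, -1, 0, -0.35, 0, 0, -1, 0, -0.35, 0, 0, -1, 0, -0.35, 0, 0, -1, 0, 0, 0, 0, -1]
}}

```text
time: 32.53
ee_pos: [464.5, -24.8, 249.4]
orientation: [-0.001, 0.984, 0.179, 0.0]
wrist_force: [-0.4, -1.1, 1.4]
gripper_width: 0.003
gripper_force: 0.0
```

```bash
python3 q.py; python3 - <<'E'
from plan import *
a=np.radians(20.4);ex=np.array([np.cos(a),np.sin(a),0]);T=np.array([527.6,-7.0,129.5])
A=T-14*ex;B=A.copy();B[2]=200
rows([(B,20.4,3),(A,20.4,3),(T-3*ex,20.4,1)])
E
```

```text
yang -69.33013550637864 [464.49077991 -24.78967218 249.44033257] [-0.40754524 -1.12633185  1.42503971] [ 0.03173663  0.03003654 -0.02243627]
[0.171, 0.019, 0.165, 0.018]
[0.171, 0.018, 0.165, 0.018]
[0.171, 0.018, 0.165, 0.018]
-- [514.5 -11.9 200. ] 20.4
[0.0, 0.0, 0.235, 0.0]
[0.0, 0.0, 0.235, 0.0]
[0.0, 0.0, 0.235, 0.0]
-- [514.5 -11.9 129.5] 20.4
[0.11, -0.0, -0.0, 0.0]
-- [524.8  -8.  129.5] 20.4
```

>>> {"name": "drive_tool", "arguments": {
  "series": [0.171, 0.019, 0.165, 0, -1, 0.171, 0.018, 0.165, 0, -1, 0.171, 0.018, 0.165, 0, -1, 0, 0, 0.235, 0, -1, 0, 0, 0.235, 0, -1, 0, 0, 0.235, 0, -1, 0, 0, 0, 0, -1, 0, 0, 0, 0, -1]
}}

```text
time: 33.2
ee_pos: [516.0, -16.5, 128.9]
orientation: [-0.0, 0.984, 0.178, -0.001]
wrist_force: [-0.5, -0.4, 0.7]
gripper_width: -0.001
gripper_force: 0.0
```

```bash
python3 q.py; python3 - <<'E'
from plan import *
a=np.radians(20.4);ex=np.array([np.cos(a),np.sin(a),0]);T=np.array([527.6,-7.0,129.5])
rows([(T-1*ex,20.4,2),(T+1.5*ex,20.4,1)])
E
```

```text
yang -69.52096198915163 [515.95645315 -16.50654202 128.85098706] [-0.53117083 -0.44499966  0.68104739] [-0.04149825 -0.00611933 -0.00077134]
[0.066, -0.024, -0.003, 0.008]
[0.066, -0.024, -0.003, 0.008]
-- [526.7  -7.3 129.5] 20.4
[0.025, -0.0, -0.0, 0.0]
-- [529.   -6.5 129.5] 20.4
```

>>> {"name": "drive_tool", "arguments": {
  "series": [0, -0.048, 0, 0, -1, 0.066, 0, 0, 0, -1, 0.066, 0, 0, 0, -1, 0, 0, 0, 0, -1, 0, 0, 0, 0, -1]
}}

```text
time: 33.62
ee_pos: [527.8, -7.6, 129.8]
orientation: [0.0, 0.984, 0.178, 0.0]
wrist_force: [0.2, -0.1, -0.5]
gripper_width: -0.001
gripper_force: 0.0
```

```bash
python3 q.py; python3 - <<'E'
from fine import *
f=grab('side');run(f['pixels'],'now')
E
```

```text
yang -69.52062350290498 [527.8367541   -7.62510802 129.78209679] [ 0.2439462  -0.11188187 -0.49518634] [-0.02701533 -0.07156303 -0.01462473]
now line n 8 mid [-4.1 15.5] dir 342.3 pos ang 345.0 px 307.5 199.5 off-axis 0.8
now dark n 96 [-15.2  47.2] 342.1 px 301.125 193.38541666666666
```

>>> {"name": "drive_tool", "arguments": {
  "series": [0.014, 0, 0, 0, -1, 0, 0, 0, 0, -1, 0, 0, 0, 0, -1]
}}

```text
time: 33.92
ee_pos: [528.6, -7.4, 129.3]
orientation: [0.0, 0.984, 0.177, -0.0]
wrist_force: [0.3, 0.5, 0.8]
gripper_width: 0.001
gripper_force: 0.1
```

>>> {"name": "drive_tool", "arguments": {
  "series": [-0.1, 0, 0, 0, -1, -0.15, 0, -0.2, 0, -1, 0, 0, -0.4, 0, -1, 0, 0, -0.4, 0, -1, -0.2, 0, -0.2, 0, -1, -0.2, 0, 0, 0, -1]
}}

```text
time: 34.42
ee_pos: [468.0, -30.5, 253.8]
orientation: [0.001, 0.984, 0.178, 0.003]
wrist_force: [0.1, 0.1, -0.1]
gripper_width: -0.004
gripper_force: 0.0
```

>>> {"name": "drive_tool", "arguments": {
  "series": [0, 0.35, 0, 0, -1, 0, 0.35, 0, 0, -1, 0, 0.35, 0, 0, -1, 0, 0.35, 0, 0, -1, 0, 0.35, 0, 0, -1, 0, 0.35, 0, 0, -1, 0, 0, 0, 0, -1]
}}

```text
time: 35.0
ee_pos: [541.2, -231.7, 248.2]
orientation: [0.0, 0.984, 0.176, -0.001]
wrist_force: [0.5, 0.2, -0.5]
gripper_width: -0.002
gripper_force: 0.0
```

```bash
python3 q.py; python3 - <<'E'
from fine import *
import fine
f=grab('side');run(f['pixels'],'now')
S=f['pixels'].astype(float).min(2);a=[];x=308.
for v in range(203,195,-1):
    xs=np.arange(round(x)-3,round(x)+4);w=np.clip(S[v,xs]-60,0,None)
    if w.sum()<20: continue
    x=(w*xs).sum()/w.sum();a.append((x,v))
a=np.array(a);L=loc(facept(f,a[:,0],a[:,1],c,40.),c)[:,:2];k,b=np.polyfit(L[:,1],L[:,0],1);print('side slope',np.degrees(np.arctan(k)),b)
f=grab('top');S=f['pixels'].astype(float).min(2)
for v in range(172,182): print(v,*S[v,275:302].astype(int))
def ce(x0,x1,y0,y1,fn):
    v,u_=np.mgrid[y0:y1,x0:x1];w=np.clip(fn(S[y0:y1,x0:x1]),0,None);return (w*u_).sum()/w.sum(),(w*v).sum()/w.sum()
for nm,x,h in(('mark',ce(276,281,175,179,lambda a:95-a),11.),('nose',ce(283,287,173,180,lambda a:a-25),11.),('line',ce(289,300,172,178,lambda a:a-28),40.)):
    q=loc(facept(f,*x,c,h),c)[:2];print(nm,q.round(1),[np.degrees(np.arctan2(q[0],q[1]-d)).round(1) for d in(0,3)])
# bystander / cover check
s=load('side');C=cloud(s);hsv=cv2.cvtColor(s['pixels'],cv2.COLOR_RGB2HSV);m=(hsv[...,0]<14)&(hsv[...,1]>150)&(hsv[...,2]>100)&(C[...,2]<60)&(abs(C[...,0]-459)<80)&(abs(C[...,1]+303)<90);print('cover',m.sum(),np.median(C[m],0))
E
```

```text
yang -69.73652977114665 [ 541.22561109 -231.74740935  248.17927752] [ 0.54135328  0.15738237 -0.48043034] [-0.01562413 -0.04489896  0.01608057]
now line n 11 mid [12.3 23.6] dir 298.5 pos ang 27.5 px 313.3 196.4 off-axis 26.6
now line n 10 mid [-4.  16.2] dir 343.5 pos ang 345.9 px 307.5 199.2 off-axis 0.7
now dark n 8 [-15.8  48.7] 342.0 px 300.875 192.875
now dark n 15 [48.9 26.7] 61.4 px 325.06666666666666 198.73333333333332
side slope -20.248007569689605 1.7915565464196919
172 127 161 134 121 122 122 108 52 6 6 14 11 0 0 12 3 9 7 9 0 6 11 0 4 0 5 10
173 136 155 133 119 122 123 107 52 5 1 7 7 12 9 14 16 2 14 15 13 12 27 32 21 5 3 5
174 143 157 135 122 125 121 82 35 16 21 19 14 19 24 0 11 41 41 58 62 62 76 103 73 30 4 13
175 125 148 134 128 122 92 71 55 79 79 38 12 17 10 16 46 100 110 106 107 86 55 51 37 23 2 0
176 131 136 87 41 34 57 144 136 136 112 62 17 12 20 11 18 27 7 0 0 0 0 0 0 10 0 10
177 106 127 83 43 50 47 139 129 100 67 41 18 2 7 12 16 11 2 14 14 3 5 11 12 4 0 1
178 104 139 105 87 116 119 120 58 0 1 0 4 0 13 0 0 3 4 3 12 0 2 13 4 8 0 0
179 99 133 111 98 116 119 114 60 18 13 1 0 5 3 15 0 7 8 0 1 2 2 12 8 16 11 1
180 101 119 124 100 96 94 90 68 30 7 6 4 4 6 15 8 14 8 9 0 14 6 0 14 5 6 0
181 98 108 132 108 90 98 99 95 52 17 7 0 14 12 1 5 7 5 2 12 3 0 2 0 7 7 10
mark [-15.   50.8] [np.float64(-16.5), np.float64(-17.4)]
nose [-9.8 33.6] [np.float64(-16.2), np.float64(-17.7)]
line [-5. 18.] [np.float64(-15.6), np.float64(-18.5)]
cover 540 [ 457.01935351 -319.0238944    26.19981818]
```

The nose now lines up with the mark (−17.7° against −17.4°), the cover lies flat, and the arm is clear of everything. Handing in.

```bash
python3 -c "
from rig import ctrl
print(ctrl.job_done())"
```

```text
the job is handed in; nothing more can be done
None
```

The job is handed in, with no verdict returned: by my measurements the cover lies flat in the tray, the cap is screwed to its stop, and the pointer stands within about 1° of the mark.

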